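# Stack the counter display in the paint shop

### The arm

A 6-joint arm with a two-finger parallel gripper is mounted at the origin on the work surface. World frame = base frame: x ahead of the robot, y to its left, z up, the work surface at z = 0. Lengths are in mm, angles in rad, forces in N, time in s.
With the tool pointing down it reaches from about 375 to 900 mm from the base axis. Payload 3.1 kg.
Tool frame: the origin (TCP) lies midway between the tips of the shut fingers; the grasp point (between the pads) lies 19 mm behind it; y points along the fingers, x is the direction in which the jaws open and shut, and the axes are right-handed (so a half turn about y gives the same grasp; the last joint's range is limited). The gripper opens to 85 mm and grips with 20 to 120 N. Pads are 22 mm wide; open, the fingers measure 114 mm over their backs; the gripper's body (76 mm by 85 mm) begins 54 mm behind the grasp point. The pads swing forward as they close: fully open they stand 13 mm farther back than shut.
Start: joints at [-1.397, 0.527, 1.433, -0, 1.181, -0.178], TCP at [215.389, -586.689, 193.41] pointing down, gripper open.
Joint ranges: [-3.08, 3.08], [-0.75, 2.2], [0.22, 2.44], [-1.43, 4.57], [0, 2.65], [-2.85, 2.85]. Speed limits (rad/s): [2.79, 2.79, 3.14, 3.14, 3.14, 3.14].

### API

Orientations are given as a unit quaternion [x, y, z, w].
In Python, from rig import env, cams, ticket gives the robot as it stands.
- The arm moves only by the tool send_rows, never from a script. Its argument "motion" is a list that holds one entry, the list of rows, each a list of 4 numbers: the shift along the tool's x, y, z in mm, then the turn about the tool's y in degrees. A call has 1 to 5 rows; each row is the pose to reach, as a shift and turn from the pose commanded when the call began, along the tool's axes at that moment; what a row does not reach only later rows make up. A row lasts 1/10 s, in which the tool goes at most 50 mm and 8.59 degrees, less where a joint would pass 70% of its speed; a pose out of reach is approached as far as the arm can. A call with a gripper value outside its range is refused whole. "fingers" is the finger opening in mm, from 0 to 85.4, set as the call begins (left out, the last holds). The fingers move at their own pace and stop on an object; "squeeze" is the grip in N (left out, the last holds). Time passes only in rows, so rows that repeat a pose let the fingers close. It gives the time, the measured TCP pose, the force and the opening at its end, in the units of the state.
- env.get_state(): the state, without advancing time (a new reading comes with each control period).
- cams.read_camera(name): name is "scene" or "top" or "wrist"; returns (picture, depth): 400x640x3 uint8, red, green, blue; 400x640 float32, mm along the optical axis (not along the pixel's ray), 0 where there is no reading.
- cams.camera_info(name): a dict with "fx", "fy", "cx", "cy" (pixels), "dist_coeffs" ([k1, k2, p1, p2, k3] as OpenCV has them; the pictures are not rectified), "world_from_camera" (4x4, takes a point from camera to world coordinates); the wrist camera has in their place "mount" (4x4, takes a point from camera to tool coordinates, whose origin is the TCP and whose axes are the tool frame's). Camera axes: x right, y up, looking along -z (the intrinsics and any distortion apply to the point x, -y, -z); pixel columns grow to the right and rows downward; lengths in mm; the calibration is good to about 2 mm. A picture is of the moment at which its call begins: read the wrist's pose just before it. camera_info takes no time and is no camera call.
- ticket.finish_job(): hands the job in, once; it reports no verdict.
Trained networks look in the newest picture that a camera, given by its name, has taken for a name from the list of things; names that differ only in an ending like _2 or _b are one class to them, and where a whole thing is asked for, a point or a joint stands for the part that bears it (a point fixed in the world has none). Each returns a list of dicts, best first, with "confidence" (0 to 1); they miss things now and then, are a little off and sometimes report something else, mostly with a low value. They report only what shows in the picture. A call takes as long as a camera call.
- cams.recognise(camera, target): "rect" ([centre column, centre row, width, height] in pixels, round what is visible of it).
- cams.place_of(camera, target): "pixel" ([row, column] in pixels: a listed point, or the origin of a listed thing).
The state is a dict: "time": time; "joint_positions": joint angles; "qd": joint speeds; "joint_efforts": joint torques, N m; "ee_pos": TCP position; "orientation": TCP orientation; "force": force on the tool from outside, world axes, zero at the start; "torque": the same for the moment, N m; "gripper_width": finger opening in mm.
Only numpy, scipy, OpenCV 4.12 (cv2) and the standard library are available. Lean on these libraries where they do the work, as an engineer would, in place of code of your own. Each camera call takes 0.05 s, during which the arm holds its last target.

### The job

Rebuild the counter display: stack the three round paint tins on the round stand, widest at the bottom and narrowest on top, and the two square tubs on the square stand, the larger below the smaller and both with their sides lined up with the stand's. Keep each stack centred and upright, let go of everything, and leave the tape roll, spray can and brush where they are.

Things in the scene. Friction and masses are not known exactly. Their poses are not given: they have to be found in the camera images.
- tin_large: The widest round paint tin: upright metal cylinder with pale metal lid, dark rims and a plain white paper label, diameter 64 mm, height 62 mm, about 300 g. Origin at the centre of its underside; z up along its axis. Flat top.
- tin_medium: The middle-sized round paint tin: upright metal cylinder with pale metal lid, dark rims and a plain white paper label, diameter 52 mm, height 50 mm, about 170 g. Origin at the centre of its underside; z up along its axis. Flat top.
- tin_small: The narrowest round paint tin: upright metal cylinder with pale metal lid, dark rims and a plain white paper label, diameter 40 mm, height 40 mm, about 80 g. Origin at the centre of its underside; z up along its axis. Flat top.
- tub_large: The larger square filler tub: upright box with white plastic lid and a cardboard-brown sleeve, 62 x 62 mm and 48 mm high, about 240 g. Origin at the centre of its underside; x and y along its sides, z up. Flat top.
- tub_small: The smaller square filler tub: upright box with white plastic lid and a cardboard-brown sleeve, 46 x 46 mm and 40 mm high, about 100 g. Origin at the centre of its underside; x and y along its sides, z up. Flat top.
- round_stand: Low round wooden display stand fixed to the counter: flat disc, diameter 110 mm, 18 mm high. Origin at the centre of its underside (counter level), z up.
- square_stand: Low square wooden display stand fixed to the counter: flat block 110 x 110 mm, 18 mm high. Origin at the centre of its underside (counter level); x and y along its sides, z up.
- tape_roll: Roll of pale masking tape lying flat, outer diameter 90 mm, 25 mm high; bystander. Origin at the centre of its underside.
- spray_can: White spray can standing upright, diameter 52 mm, 155 mm high; bystander. Origin at the centre of its underside.
- brush: Paint brush lying on the counter, 190 mm long, wooden handle; bystander. Origin on its underside about mid-length, x along its length.

How it is judged (in metres and radians):
At the end, for the whole second after the job is handed in: Tins widest to narrowest on the round stand, tubs larger below smaller on the square one; bottom ones within 15 mm of the stand centre, others within 10 mm of the one below, heights within 5 mm, tilt under 0.1 rad, tub sides within 15 degrees of the stand, all at rest (horizontal distance between tin_large and round_stand below 0.015 m and z of tin_large in the frame of round_stand between 0.013 and 0.023 m and horizontal distance between tin_medium and tin_large below 0.01 m and z of tin_medium in the frame of tin_large between 0.057 and 0.067 m and horizontal distance between tin_small and tin_medium below 0.01 m and z of tin_small in the frame of tin_medium between 0.045 and 0.055 m and horizontal distance between tub_large and square_stand below 0.015 m and z of tub_large in the frame of square_stand between 0.013 and 0.023 m and horizontal distance between tub_small and tub_large below 0.01 m and z of tub_small in the frame of tub_large between 0.043 and 0.053 m and angle between each of tin_large, tin_medium, tin_small, tub_large, tub_small's own z axis and vertical below 0.1 rad and linear speed of each of tin_large, tin_medium, tin_small, tub_large, tub_small below 0.02 m/s and (angle between the x axis of tub_large and the x axis of square_stand, either way round below 0.26 rad or angle between the x axis of tub_large and the y axis of square_stand, either way round below 0.26 rad) and (angle between the x axis of tub_small and the x axis of square_stand, either way round below 0.26 rad or angle between the x axis of tub_small and the y axis of square_stand, either way round below 0.26 rad)); the robot touches nothing.
It fails at once if the tape roll is moved by more than 30 mm (distance of tape_roll from where it was at the start of the episode above 0.03 m).
It fails at once if the spray can is moved by more than 30 mm (distance of spray_can from where it was at the start of the episode above 0.03 m).
It fails at once if the brush is moved by more than 30 mm (distance of brush from where it was at the start of the episode above 0.03 m).
It also fails if it takes over 144 s, if anything falls off the work surface, if the arm or the gripper's body presses on something with over 40 N, if the wrist force passes 120 N, or if a joint passes its speed limit or range.

## Working session

There is one attempt and no reset: what is moved stays moved. The work goes in short steps, Python scripts to look and compute and a tool call to move; the robot and the scene stay as the last step left them, time stands still between calls to the robot, and variables do not carry over. Pictures are saved under pics/ and viewed, and the job is handed in when it is done.

Besides the shell and the picture viewer there is one more tool, called after "Request:" as name(argument=value, ...) on one line, values as JSON. send_rows: Moves the arm, as the interface text tells. Its arguments: {"type":"object","properties":{"motion":{"type":"array"},"fingers":{"type":"number"},"squeeze":{"type":"number"}},"required":["motion"]}

```bash
ls; mkdir -p pics; cat > look.py <<'E'
import sys,cv2,numpy as np
from rig import env,cams,ticket
E
python3 - <<'E'
from rig import env,cams
import cv2
print(env.get_state())
for n in ("scene","top","wrist"):
    im,d=cams.read_camera(n); cv2.imwrite(f"pics/{n}0.png",im[:,:,::-1]); 
    import numpy as np; np.save(f"pics/{n}0d.npy",d)
    print(n,cams.camera_info(n))
E
```

```text
pics
{'time': 0.0, 'joint_positions': array([-1.39746691e+00,  5.28449976e-01,  1.43393403e+00, -3.80774388e-07,
        1.18137893e+00, -1.78507596e-01]), 'qd': array([ 6.63250996e-05, -1.77132092e-03, -5.03444926e-04, -2.92253039e-04,
        4.69017548e-05,  1.52347421e-03]), 'joint_efforts': array([-1.06894498e-03, -4.42355204e+01, -1.78027350e+01, -4.43298504e-04,
        8.34307226e-03,  7.54291818e-06]), 'ee_pos': array([ 215.27086724, -585.89652398,  192.43355881]), 'orientation': array([-0.57924518,  0.4053178 , -0.4042353 ,  0.58033295]), 'force': array([0.73018872, 0.35669783, 0.57430439]), 'torque': array([-0.00822987, -0.0267988 , -0.04456039]), 'gripper_width': 85.53299838224497}
scene {'fx': 438.4178041477718, 'fy': 438.4178041477718, 'cx': 322.75969973061655, 'cy': 196.04837307072836, 'dist_coeffs': array([-0.01145574,  0.        ,  0.        ,  0.        ,  0.        ]), 'world_from_camera': array([[-8.73890882e-01, -2.79959997e-01,  3.97413043e-01,
         1.02319575e+03],
       [ 4.85704453e-01, -4.68963585e-01,  7.37674956e-01,
         7.88668686e+02],
       [
[... 562 characters left out ...]
794e-03,  1.70594254e-01,  9.85307522e-01,
         1.15325398e+03],
       [ 0.00000000e+00,  0.00000000e+00,  0.00000000e+00,
         1.00000000e+00]])}
wrist {'fx': 358.733805396677, 'fy': 358.733805396677, 'cx': 311.3447528537146, 'cy': 203.4922347708512, 'dist_coeffs': array([-0.02237881,  0.        ,  0.        ,  0.        ,  0.        ]), 'mount': array([[ 9.99999062e-01, -1.10146606e-03, -8.14519536e-04,
         8.60934029e-01],
       [-4.61990684e-04,  2.88591155e-01, -9.57452313e-01,
        -1.79247861e+02],
       [ 1.28966436e-03,  9.57451791e-01,  2.88590375e-01,
         7.23487250e+01],
       [ 0.00000000e+00,  0.00000000e+00,  0.00000000e+00,
         1.00000000e+00]])}
```

View pics/top0.png

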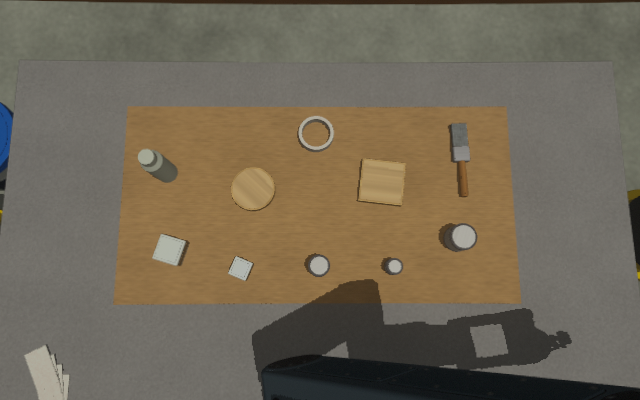

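View pics/scene0.png

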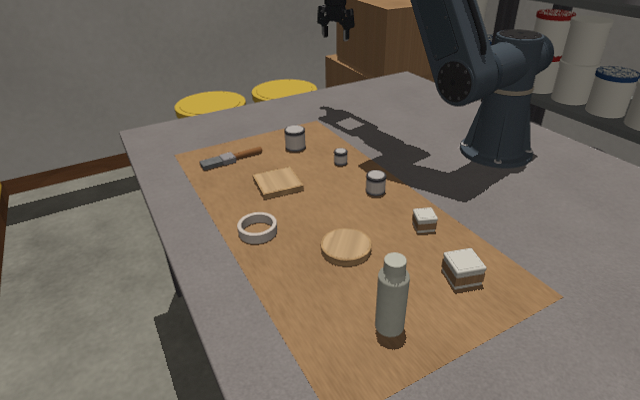

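View pics/wrist0.png

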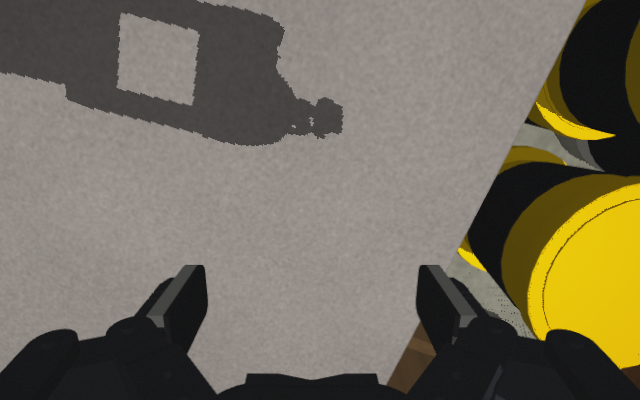

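```bash
cat > look.py <<'E'
import sys,cv2,numpy as np
from rig import env,cams,ticket
from scipy.spatial.transform import Rotation as R
H=dict(tin_large=62,tin_medium=50,tin_small=40,tub_large=48,tub_small=40,round_stand=18,square_stand=18,tape_roll=25,spray_can=155)
def toolT():
    s=env.get_state(); T=np.eye(4); T[:3,:3]=R.from_quat(s['orientation']).as_matrix(); T[:3,3]=s['ee_pos']; return T
def cloud(name,d,info,T=None):
    h,w=d.shape; u,v=np.meshgrid(np.arange(w),np.arange(h))
    K=np.array([[info['fx'],0,info['cx']],[0,info['fy'],info['cy']],[0,0,1]])
    p=cv2.undistortPoints(np.stack([u,v],-1).reshape(-1,1,2).astype(float),K,info['dist_coeffs']).reshape(h,w,2)
    P=np.stack([p[...,0]*d,-p[...,1]*d,-d],-1)
    M=info['world_from_camera'] if T is None else T@info['mount']
    return P@M[:3,:3].T+M[:3,3]
def grab(name):
    T=toolT() if name=='wrist' else None
    im,d=cams.read_camera(name); info=cams.camera_info(name)
    W=cloud(name,d,info,T); W[d==0]=np.nan
    return im,d,W
def topface(W,cen,h,r,tol=6,z0=0):
    m=(abs(W[...,2]-z0-h)<tol)&(np.hypot(W[...,0]-cen[0],W[...,1]-cen[1])<r)
    P=W[m]
    if len(P)<10: return None
    q=P[:,:2].astype(np.float32)
    return dict(n=len(P),med=np.round(np.median(P[:,2]),1),mean=np.round(q.mean(0),1),circ=cv2.minEnclosingCircle(q),rect=cv2.minAreaRect(q))
E
python3 - <<'E'
from look import *
im,d,W=grab('top')
print('table z',[np.round(W[r,c],1) for r,c in((220,280),(220,340),(150,220),(290,200),(140,420))])
pix=dict(tin_large=(462,237),tin_medium=(318,265),tin_small=(394,266),tub_large=(170,250),tub_small=(240,268),round_stand=(253,188),square_stand=(382,182),tape_roll=(316,133),spray_can=(150,158))
for k,(c,r) in pix.items():
    cen=W[r,c]; print(k,np.round(cen,1),topface(W,cen,H[k],80))
for k in list(pix):
    print(k,[(np.round(e['confidence'],2),np.round(e['pixel'])) for e in cams.place_of('top',k)][:2])
E
```

```text
table z [array([552.7,  94.4,   1.7]), array([552.5, -55.3,   0.8]), array([733.3, 249.3,   1. ]), array([382.8, 285.7,   0.9]), array([ 760.2, -263.9,   -1.9])]
tin_large [ 503.6 -336.8   64.9] {'n': 579, 'med': np.float64(61.3), 'mean': array([ 505.9, -340.9], dtype=float32), 'circ': ((506.0354309082031, -341.7544860839844), 32.09287643432617), 'rect': ((506.5877990722656, -341.27960205078125), (62.22112274169922, 61.9346923828125), 88.1517562866211)}
tin_medium [4.397e+02 4.000e-01 4.990e+01] {'n': 383, 'med': np.float64(49.3), 'mean': array([439.5,  -0.7], dtype=float32), 'circ': ((439.7732849121094, -0.8335992097854614), 25.87023162841797), 'rect': ((439.8263854980469, -0.8241214752197266), (49.48504638671875, 51.2265625), 89.94450378417969)}
tin_small [ 437.3 -179.9   39.8] {'n': 221, 'med': np.float64(39.4), 'mean': array([ 437.8, -179.8], dtype=float32), 'circ': ((437.9705505371094, -179.9794464111328), 19.826663970947266), 'rect': ((437.8330383300781, -179.64395141601562), (38.106719970703125, 37.34880065917969), 43.835472106933594)}
tub_large [476.1 347.2  51.8] {'n': 714, 
[... 1621 characters left out ...]
: ((674.0482177734375, 379.1708068847656), (34.902565002441406, 33.40823745727539), 7.925869941711426)}
tin_large [(np.float64(0.79), array([240., 455.])), (np.float64(0.45), array([267., 392.]))]
tin_medium [(np.float64(0.71), array([267., 320.]))]
tin_small [(np.float64(0.78), array([268., 393.]))]
tub_large [(np.float64(0.66), array([265., 316.])), (np.float64(0.55), array([253., 176.]))]
tub_small [(np.float64(0.66), array([265., 239.]))]
round_stand [(np.float64(0.69), array([188., 253.])), (np.float64(0.49), array([161., 462.]))]
square_stand [(np.float64(0.58), array([186., 383.]))]
tape_roll [(np.float64(0.74), array([135., 318.]))]
spray_can [(np.float64(0.84), array([172., 165.]))]
```

```bash
cat > plan.py <<'E'
from look import *
def plan(x,y,z,yaw=None,T=None):
    T=toolT() if T is None else T
    Rm=T[:3,:3]; d=Rm.T@(np.array([x,y,z])-T[:3,3])
    cur=np.degrees(np.arctan2(Rm[1,0],Rm[0,0])); t=0
    if yaw is not None: t=-((yaw-cur+90)%180-90)
    print('shift',np.round(d,1),'turn',round(t,1),'curyaw',round(cur,1),'tcp',np.round(T[:3,3],1),'down',np.round(Rm[:,1],3))
E
python3 - <<'E'
from plan import *
s=env.get_state();print(np.round(s['joint_positions'],2))
plan(470,-300,190,0)
plan(478,352,190,-17.3)
plan(478,352,190,72.7)
E
```

```text
[-1.4   0.53  1.43  0.    1.18 -0.18]
shift [-181.4    3.4  337.8] turn -69.8 curyaw -69.8 tcp [ 215.4 -586.7  193.4] down [ 0. -0. -1.]
shift [-790.7    3.4  570. ] turn -52.5 curyaw -69.8 tcp [ 215.4 -586.7  193.4] down [ 0. -0. -1.]
shift [-790.7    3.4  570. ] turn 37.5 curyaw -69.8 tcp [ 215.4 -586.7  193.4] down [ 0. -0. -1.]
```

Request:
send_rows(motion=[[[-90,0,170,-20],[-90,0,170,-20],[-90,0,170,-20],[-90,0,170,-20],[-90,0,170,-20]]], fingers=85, squeeze=40)

```text
time: 1.15
ee_pos: [346.7, -438.6, 193.5]
orientation: [-0.641, 0.296, -0.296, 0.643]
force: [-0.1, 0.1, 1.3]
gripper_width: 84.9
```

```bash
python3 -c "
from plan import *
plan(470,-300,190,-17.3)
plan(500,-100,190,-17.3)"
```

```text
shift [-25.4   3.9 183.8] turn -32.2 curyaw -49.5 tcp [ 346.7 -438.6  193.5] down [ 0.     0.003 -1.   ]
shift [-158.     4.6  336.4] turn -32.2 curyaw -49.5 tcp [ 346.7 -438.6  193.5] down [ 0.     0.003 -1.   ]
```

Request:
send_rows(motion=[[[-100,0,210,-32],[-100,0,210,-32],[-100,0,210,-32],[-100,0,210,-32],[-100,0,210,-32]]])

```text
time: 1.65
ee_pos: [440.4, -229.5, 193.6]
orientation: [-0.699, 0.109, -0.109, 0.699]
force: [0.5, -0.9, 0.9]
gripper_width: 85.0
```

```bash
python3 -c "
from plan import *
plan(490,120,190,-17.3)
plan(478,352,190,-17.3);env.get_state()
plan(478,352,190,-17.3)"
```

```text
shift [-58.9   3.7 348. ] turn -0.4 curyaw -17.7 tcp [ 440.4 -229.5  193.6] down [ 0.  0. -1.]
shift [-140.8    3.8  565.4] turn -0.4 curyaw -17.7 tcp [ 440.4 -229.5  193.6] down [ 0.  0. -1.]
shift [-140.8    3.8  565.4] turn -0.4 curyaw -17.7 tcp [ 440.4 -229.5  193.6] down [ 0.  0. -1.]
```

Request:
send_rows(motion=[[[-30,0,235,0],[-30,0,235,0],[-30,0,235,0],[-30,0,235,0],[-30,0,235,0]]])

```text
time: 2.15
ee_pos: [483.9, 3.1, 193.7]
orientation: [-0.699, 0.109, -0.11, 0.699]
force: [0.9, -0.7, 0.6]
gripper_width: 84.9
```

Request:
send_rows(motion=[[[-50,40,230,0],[-50,40,230,0],[-50,40,230,0],[-50,40,230,0],[-50,40,230,0]]])

```text
time: 2.65
ee_pos: [507.0, 237.6, 153.1]
orientation: [-0.698, 0.109, -0.11, 0.699]
force: [0.8, 0.5, 0.7]
gripper_width: 84.8
```

```bash
python3 -c "
from plan import *
plan(478,352,120,-17.3)"
```

```text
shift [-62.5  33.1 100. ] turn -0.5 curyaw -17.8 tcp [507.  237.6 153.1] down [ 0.001  0.    -1.   ]
```

Request:
send_rows(motion=[[[-62,35,100,0],[-62,35,100,0],[-62,35,100,0],[-62,35,100,0],[-62,35,100,0]]])

```text
time: 3.15
ee_pos: [478.3, 349.3, 118.3]
orientation: [0.699, -0.109, 0.109, -0.698]
force: [-0.6, -0.2, 0.4]
gripper_width: 85.3
```

```bash
python3 - <<'E'
from plan import *
im,d,W=grab('wrist'); cv2.imwrite('pics/w1.png',im[:,:,::-1])
plan(478,352,6,-17.3)
print(topface(W,(478,352),48,60))
im,d,W=grab('top'); print(topface(W,(478,352),48,60))
E
```

```text
shift [ -1.8 112.6   2.9] turn -0.6 curyaw -17.9 tcp [478.8 348.7 118.6] down [ 0.001 -0.    -1.   ]
{'n': 6795, 'med': np.float64(46.4), 'mean': array([477.5, 352.9], dtype=float32), 'circ': ((477.0248107910156, 351.5809020996094), 42.1268310546875), 'rect': ((477.0248107910156, 351.0448913574219), (62.16754913330078, 62.046852111816406), 72.94031524658203)}
{'n': 715, 'med': np.float64(48.1), 'mean': array([478.5, 351.8], dtype=float32), 'circ': ((477.781982421875, 352.399169921875), 41.908775329589844), 'rect': ((478.7761535644531, 352.92596435546875), (65.1219482421875, 61.70521545410156), 72.7525405883789)}
```

View pics/w1.png

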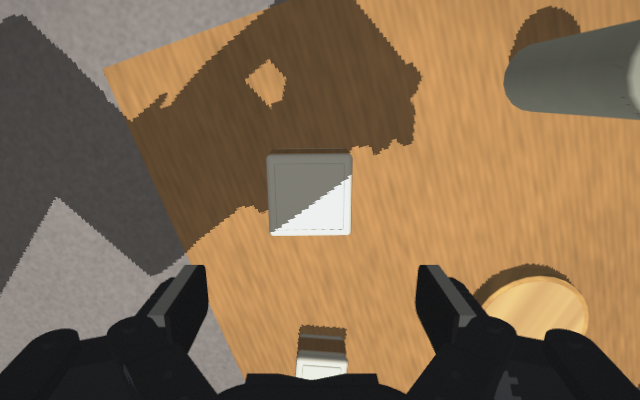

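The wrist view shows the large tub squared to the jaws at about (310,195), the spray can well clear at top right. The wrist and top measurements agree within 2 mm, so I'm descending.

Request:
send_rows(motion=[[[-1.5,35,2,0],[-1.5,70,2,0],[-1.5,100,2,0],[-1.5,112,2,0],[-1.5,112,2,0]]])

```text
time: 3.75
ee_pos: [476.8, 350.3, 5.3]
orientation: [0.699, -0.111, 0.109, -0.698]
force: [-1.0, 0.3, -0.1]
gripper_width: 85.5
```

Request:
send_rows(motion=[[[0,0,0,0],[0,0,0,0],[0,0,0,0],[0,0,0,0],[0,0,0,0]]], fingers=55)

```text
time: 4.25
ee_pos: [477.4, 352.2, 7.1]
orientation: [-0.698, 0.109, -0.11, 0.699]
force: [0.1, -0.5, -0.4]
gripper_width: 54.9
```

Request:
send_rows(motion=[[[0,0,0,0],[0,0,0,0]]])

```text
time: 4.45
ee_pos: [477.1, 352.0, 6.5]
orientation: [-0.699, 0.11, -0.11, 0.699]
force: [-0.7, -0.4, 0.1]
gripper_width: 54.9
```

```bash
python3 - <<'E'
from plan import *
for n in('wrist','scene'):
    im,d,W=grab(n); cv2.imwrite(f'pics/{n}2.png',im[:,:,::-1])
E
```

```text
(no output)
```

View pics/wrist2.png

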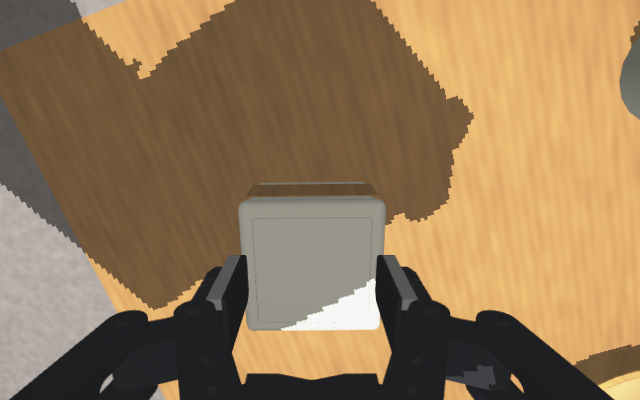

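View pics/scene2.png

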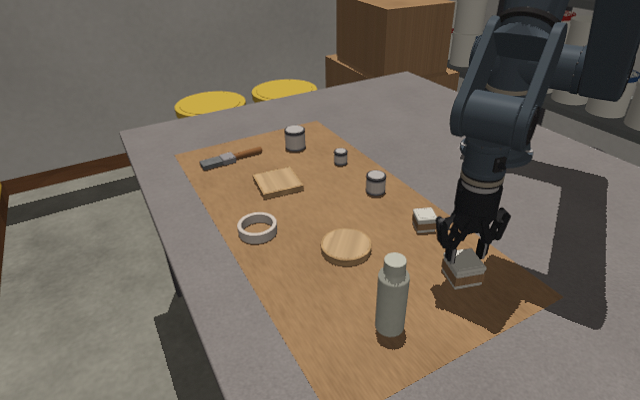

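```bash
python3 - <<'E'
from plan import *
T=toolT()
im,d,W=grab('wrist')
P=(W-T[:3,3])@T[:3,:3]
for r in (230,258,265,275,285,295,310):
    print(r,[(c,np.round(P[r,c]).astype(int).tolist()) for c in (225,232,238,242,246,252,300,370,378,382,390,400)])
plan(478,352,6,-17.3)
im,d,W=grab('top'); print(topface(W,(478,352),48,60))
E
```

```text
230 [(225, [-48, 7, 1]), (232, [-44, 7, 0]), (238, [-41, 7, 0]), (242, [-29, -39, 18]), (246, [-27, -40, 18]), (252, [-25, -40, 19]), (300, [-5, -41, 19]), (370, [24, -41, 19]), (378, [28, -40, 18]), (382, [29, -39, 18]), (390, [-9223372036854775808, -9223372036854775808, -9223372036854775808]), (400, [49, 7, 1])]
258 [(225, [-49, 7, -16]), (232, [-32, -49, 10]), (238, [-30, -48, 10]), (242, [-28, -48, 10]), (246, [-28, -42, 7]), (252, [-25, -40, 6]), (300, [-5, -40, 6]), (370, [25, -41, 6]), (378, [27, -44, 8]), (382, [28, -47, 9]), (390, [31, -49, 10]), (400, [50, 7, -16])]
265 [(225, [-33, -54, 10]), (232, [-31, -54, 9]), (238, [-28, -54, 9]), (242, [-28, -50, 8]), (246, [-28, -42, 4]), (252, [-26, -39, 2]), (300, [-5, -40, 3]), (370, [25, -41, 3]), (378, [27, -45, 5]), (382, [27, -53, 9]), (390, [30, -54, 9]), (400, [34, -54, 9])]
275 [(225, [-32, -62, 9]), (232, [-29, -62, 10]), (238, [-28, -58, 7]), (242, [-28, -51, 4]), (246, [-28, -44, 0]), (252, [-26, -40, -2]), (300, [-5, -40, -2]), (370, [25, -40, -2]), (378, [27, -46, 1]), (382, [27, -53, 5]), (390, [28, -62, 10]), (400, 
[... 537 characters left out ...]
400, [29, -76, 10])]
310 [(225, [-28, -79, 6]), (232, [-28, -72, 1]), (238, [-28, -63, -4]), (242, [-28, -56, -9]), (246, [-30, -39, -20]), (252, [-27, -39, -20]), (300, [-5, -41, -19]), (370, [26, -39, -20]), (378, [30, -39, -20]), (382, [27, -57, -8]), (390, [27, -70, 0]), (400, [29, -78, 6])]
shift [0.9 0.3 0.4] turn -0.5 curyaw -17.8 tcp [477.  351.9   6.3] down [-0. -0. -1.]
{'n': 411, 'med': np.float64(48.1), 'mean': array([474.1, 339.3], dtype=float32), 'circ': ((473.9049987792969, 338.1082763671875), 33.00362777709961), 'rect': ((475.0009765625, 340.5489501953125), (39.244659423828125, 61.881935119628906), 71.3783950805664)}<stdin>:6: RuntimeWarning: invalid value encountered in cast
```

```bash
python3 - <<'E' 2>/dev/null
from plan import *
d=np.load('pics/wrist0d.npy'); info=cams.camera_info('wrist')
P=cloud('wrist',d,info,np.eye(4))
m=(d>0)&(P[...,1]<30)&(abs(P[...,0])<70)
for c in (180,190,195,200,205,207):
    rr=np.where(m[:,c])[0]; print(c,rr.min(),[(r,np.round(P[r,c]).tolist()) for r in (rr.min(),rr.min()+5,rr.min()+20,rr.min()+40)])
print('max y of finger pts',np.sort(P[m][:,1])[-10:])
E
```

```text
180 270 [(np.int64(270), [-49.0, -58.0, 9.0]), (np.int64(275), [-48.0, -62.0, 10.0]), (np.int64(290), [-44.0, -73.0, 10.0]), (np.int64(310), [-43.0, -78.0, 6.0])]
190 265 [(np.int64(265), [-47.0, -53.0, 9.0]), (np.int64(270), [-45.0, -59.0, 10.0]), (np.int64(285), [-43.0, -66.0, 8.0]), (np.int64(305), [-43.0, -69.0, 2.0])]
195 265 [(np.int64(265), [-45.0, -55.0, 10.0]), (np.int64(270), [-44.0, -57.0, 9.0]), (np.int64(285), [-43.0, -62.0, 6.0]), (np.int64(305), [-43.0, -65.0, -1.0])]
200 265 [(np.int64(265), [-43.0, -54.0, 10.0]), (np.int64(270), [-43.0, -55.0, 8.0]), (np.int64(285), [-43.0, -58.0, 3.0]), (np.int64(305), [-43.0, -60.0, -4.0])]
205 276 [(np.int64(276), [-43.0, -50.0, 3.0]), (np.int64(281), [-43.0, -50.0, 1.0]), (np.int64(296), [-43.0, -53.0, -5.0]), (np.int64(316), [-128.0, 193.0, -182.0])]
207 297 [(np.int64(297), [-43.0, -50.0, -7.0]), (np.int64(302), [-43.0, -51.0, -9.0]), (np.int64(317), [-125.0, 193.0, -183.0]), (np.int64(337), [-129.0, 194.0, -213.0])]
max y of finger pts [-49.70358391 -49.69150327 -49.67185095 -49.61005326 -49.53187835
 -49.45204256 -49.43859368 -48.8999497  -48.75563307 -48.7230308 ]
```

The depth picture shows the open fingertips about 50 mm behind the stated TCP, where the interface text implies 13 mm. So the pads closed just over the lid and touched nothing. I'll treat the real tips as about 37 mm short of the stated TCP, then reopen and go lower while watching the force.

Request:
send_rows(motion=[[[0,-4,0,0],[0,-4,0,0],[0,-4,0,0],[0,-4,0,0],[0,-4,0,0]]], fingers=85)

```text
time: 5.15
ee_pos: [477.1, 351.9, 10.4]
orientation: [0.699, -0.11, 0.11, -0.699]
force: [0.1, -0.2, 0.1]
gripper_width: 84.7
```

```bash
python3 - <<'E' 2>/dev/null
from plan import *
T=toolT()
im,d,W=grab('wrist')
cv2.imwrite('pics/w3.png',im[:,:,::-1])
P=(W-T[:3,3])@T[:3,:3]
m=(d>0)&(abs(P[...,0])>38)&(abs(P[...,0])<60)&(P[...,1]<-15)&(P[...,2]>-15)&(P[...,2]<15)
print(np.sort(P[m][:,1])[-10:])
print(topface(W,(478,352),48,60))
plan(478,352,6,-17.3)
E
```

```text
[-49.92576426 -49.92492083 -49.86463127 -49.79436815 -49.67530047
 -49.61916695 -49.58227336 -49.40491369 -49.37800614 -48.64871555]
{'n': 17399, 'med': np.float64(46.5), 'mean': array([478. , 354.1], dtype=float32), 'circ': ((476.9839782714844, 351.34783935546875), 42.25214385986328), 'rect': ((477.0123291015625, 351.2508544921875), (62.184993743896484, 62.236087799072266), 73.09275817871094)}
shift [0.8 4.4 0.4] turn -0.5 curyaw -17.8 tcp [477.1 351.9  10.4] down [-0. -0. -1.]
```

View pics/w3.png

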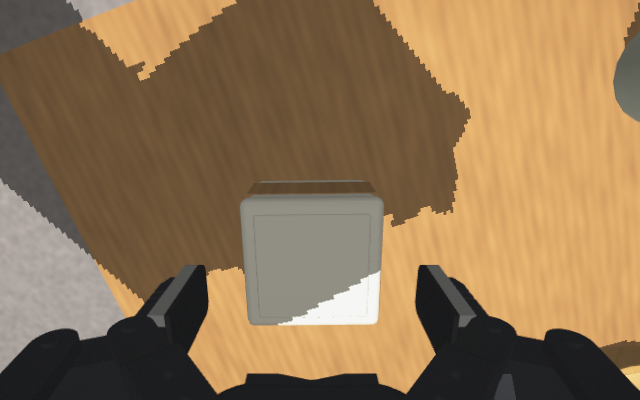

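Request:
send_rows(motion=[[[0,15,0,0],[0,30,0,0],[0,42,0,0],[0,42,0,0],[0,42,0,0]]])

```text
time: 5.7
ee_pos: [476.5, 351.6, -32.6]
orientation: [0.699, -0.11, 0.109, -0.698]
force: [-0.1, -0.7, 0.8]
gripper_width: 84.8
```

Request:
send_rows(motion=[[[0,0,0,0],[0,0,0,0],[0,0,0,0],[0,0,0,0],[0,0,0,0]]], fingers=50)

```text
time: 6.2
ee_pos: [477.6, 352.2, -31.0]
orientation: [-0.698, 0.109, -0.11, 0.699]
force: [0.3, 0.6, 2.8]
gripper_width: 61.8
```

Request:
send_rows(motion=[[[0,-20,0,0],[0,-60,0,0],[0,-110,0,0],[0,-110,0,0],[0,-110,0,0]]])

```text
time: 6.7
ee_pos: [477.4, 352.1, 79.4]
orientation: [-0.698, 0.109, -0.11, 0.699]
force: [-0.4, 0.2, -3.0]
gripper_width: 61.6
```

```bash
python3 - <<'E' 2>/dev/null
from plan import *
im,d,W=grab('wrist')
cv2.imwrite('pics/w4.png',im[:,:,::-1])
T=toolT(); P=(W-T[:3,3])@T[:3,:3]
m=(d>0)&(abs(P[...,0])<24)&(abs(P[...,2])<28)&(P[...,1]>-100)&(P[...,1]<60)
print(m.sum(),np.median(P[m],0))
plan(500,180,80,-7); plan(647.5,-159,80,-7)
E
```

```text
18787 [  0.16796869 -79.21701645   6.587792  ]
shift [  75.3   -2.1 -155.8] turn -10.8 curyaw -17.8 tcp [476.1 351.4  77.8] down [-0.002 -0.001 -1.   ]
shift [ 319.6   -2.  -433.3] turn -10.8 curyaw -17.8 tcp [476.1 351.4  77.8] down [-0.002 -0.001 -1.   ]
```

View pics/w4.png

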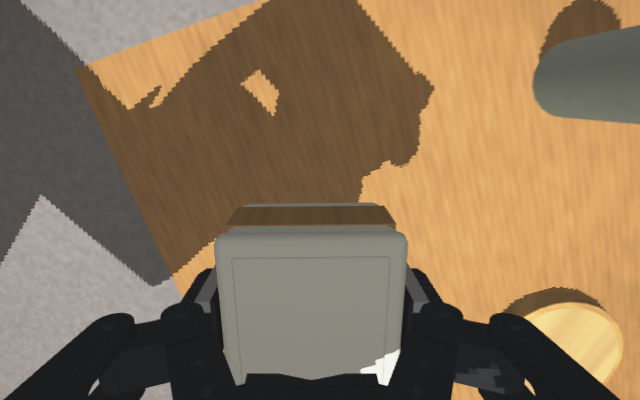

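The tub is held level at 61.6 mm, with the lid visible in the jaws around (310,310). Next it goes to the square stand.

Request:
send_rows(motion=[[[20,0,-28,0],[45,0,-62,0],[75,0,-102,0],[107,0,-145,0],[107,0,-145,0]]])

```text
time: 7.25
ee_pos: [535.4, 175.6, 76.1]
orientation: [0.699, -0.113, 0.111, -0.697]
force: [-0.8, 0.2, -1.5]
gripper_width: 61.6
```

Request:
send_rows(motion=[[[35,0,-48,0],[70,0,-95,0],[105,0,-143,0],[140,0,-190,0],[140,0,-190,0]]])

```text
time: 7.75
ee_pos: [608.9, -45.0, 76.0]
orientation: [-0.698, 0.111, -0.109, 0.698]
force: [1.2, 1.3, -2.3]
gripper_width: 61.4
```

```bash
python3 - <<'E' 2>/dev/null
from plan import *
plan(647.5,-159,60,-7)
im,d,W=grab('wrist')
cv2.imwrite('pics/w5.png',im[:,:,::-1])
for e in range(2):
  print(topface(W,(647,-159),18,90)); im,d,W=grab('top')
E
```

```text
shift [ 71.8  15.8 -96.6] turn -10.9 curyaw -17.9 tcp [608.9 -45.   76. ] down [-0.004  0.001 -1.   ]
{'n': 2655, 'med': np.float64(16.9), 'mean': array([ 689.1, -131.7], dtype=float32), 'circ': ((680.839111328125, -140.83016967773438), 37.99298858642578), 'rect': ((681.3432006835938, -140.7010498046875), (61.24937438964844, 46.628273010253906), 83.36651611328125)}
{'n': 1002, 'med': np.float64(17.9), 'mean': array([ 642., -182.], dtype=float32), 'circ': ((646.0549926757812, -170.7964630126953), 68.27191925048828), 'rect': ((647.6350708007812, -159.44683837890625), (109.57255554199219, 111.15697479248047), 83.05377960205078)}
```

View pics/w5.png

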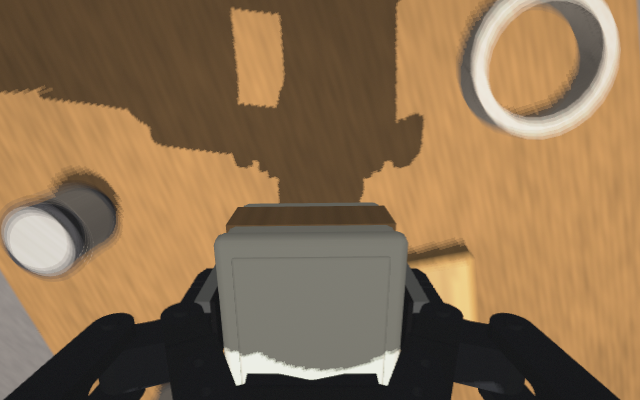

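Request:
send_rows(motion=[[[20,5,-27,-4],[45,12,-60,-8],[71,20,-97,-11],[71,30,-97,-11],[71,30,-97,-11]]])

```text
time: 8.4
ee_pos: [644.6, -154.9, 45.0]
orientation: [-0.705, 0.045, -0.04, 0.707]
force: [-1.0, 1.2, -2.3]
gripper_width: 61.2
```

```bash
python3 - <<'E' 2>/dev/null
from plan import *
plan(646.5,-159.5,-12,-7)
im,d,W=grab('wrist')
cv2.imwrite('pics/w6.png',im[:,:,::-1])
E
```

```text
shift [ 2.9 56.9 -4.5] turn 0.1 curyaw -6.9 tcp [ 644.6 -154.9   45. ] down [-0.007  0.004 -1.   ]
```

View pics/w6.png

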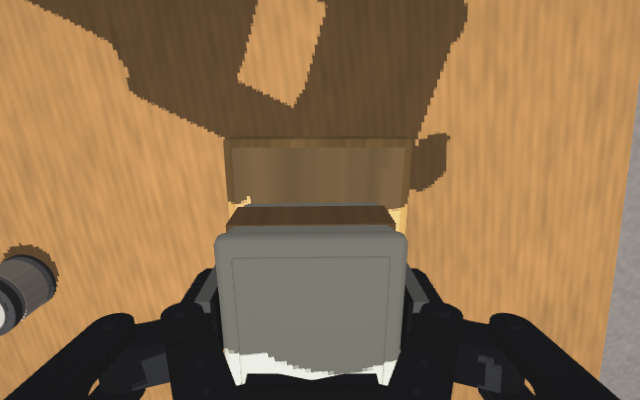

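Request:
send_rows(motion=[[[1,20,-2,0],[2,38,-3,0],[2,48,-3,0],[2,48,-3,0],[2,48,-3,0]]])

```text
time: 8.95
ee_pos: [648.9, -159.2, 0.2]
orientation: [-0.706, 0.042, -0.042, 0.706]
force: [-0.4, -0.8, -1.0]
gripper_width: 61.7
```

```bash
python3 - <<'E' 2>/dev/null
from plan import *
plan(646.5,-159.5,-12,-7)
im,d,W=grab('scene')
plan(646.5,-159.5,-12,-7)
print(topface(W,(647,-159),74,60))
E
```

```text
shift [-2.3 12.2 -0.6] turn 0.2 curyaw -6.8 tcp [ 6.489e+02 -1.592e+02  2.000e-01] down [-0.001  0.    -1.   ]
shift [-3.  12.8 -0.2] turn 0.2 curyaw -6.8 tcp [ 649.5 -159.6    0.9] down [ 0.001 -0.    -1.   ]
{'n': 340, 'med': np.float64(75.5), 'mean': array([ 653.7, -150.2], dtype=float32), 'circ': ((653.3114624023438, -157.85012817382812), 43.86116027832031), 'rect': ((653.5254516601562, -155.49627685546875), (64.34454345703125, 87.2579574584961), 85.5174560546875)}
```

Request:
send_rows(motion=[[[-2.5,6,0,0],[-2.5,10,0,0],[-2.5,12.5,0,0],[-2.5,12.5,0,0],[-2.5,12.5,0,0]]])

```text
time: 9.5
ee_pos: [646.6, -159.8, -12.1]
orientation: [-0.706, 0.042, -0.042, 0.706]
force: [-0.4, 0.3, -2.5]
gripper_width: 61.5
```

Request:
send_rows(motion=[[[0,0,0,0],[0,0,0,0],[0,0,0,0],[0,0,0,0],[0,0,0,0]]], fingers=85)

```text
time: 10.0
ee_pos: [646.7, -159.7, -11.9]
orientation: [0.706, -0.042, 0.042, -0.706]
force: [0.4, 0.1, -0.0]
gripper_width: 84.3
```

Request:
send_rows(motion=[[[0,-25,0,0],[0,-60,0,0],[0,-100,0,0],[0,-100,0,0],[0,-100,0,0]]])

```text
time: 10.5
ee_pos: [647.3, -159.9, 89.3]
orientation: [0.706, -0.041, 0.043, -0.706]
force: [-0.8, -0.0, -0.3]
gripper_width: 85.1
```

```bash
python3 - <<'E' 2>/dev/null
from plan import *
im,d,W=grab('wrist')
cv2.imwrite('pics/w7.png',im[:,:,::-1])
print(topface(W,(647,-159),66,60))
print(topface(W,(647,-159),18,100))
im,d,W=grab('top')
print(topface(W,(647,-159),66,60))
plan(434,185,40,-23.3)
plan(434,185,40,66.7)
E
```

```text
{'n': 9657, 'med': np.float64(64.5), 'mean': array([ 646.3, -158.3], dtype=float32), 'circ': ((646.0845336914062, -160.35813903808594), 42.119651794433594), 'rect': ((646.0133056640625, -160.37611389160156), (61.808162689208984, 62.15852737426758), 83.89464569091797)}
{'n': 11209, 'med': np.float64(16.8), 'mean': array([ 650.1, -145.3], dtype=float32), 'circ': ((646.837890625, -162.00399780273438), 77.08627319335938), 'rect': ((647.032958984375, -161.8616485595703), (110.29029846191406, 110.26985168457031), 83.25688171386719)}
None
shift [-250.8   47.6  316.5] turn 16.5 curyaw -6.8 tcp [ 645.4 -159.1   86.7] down [-0.002  0.001 -1.   ]
shift [-250.8   47.6  316.5] turn -73.5 curyaw -6.8 tcp [ 645.4 -159.1   86.7] down [-0.002  0.001 -1.   ]
```

View pics/w7.png

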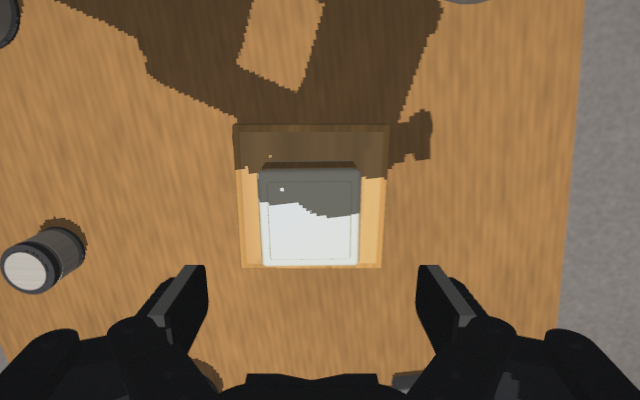

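The large tub sits on the stand at (310,218), about 1.8 mm off centre and 0.6° from square. Now the small tub.

Request:
send_rows(motion=[[[-30,0,38,0],[-60,0,76,5],[-95,0,120,10],[-130,10,164,16.5],[-130,10,164,16.5]]])

```text
time: 11.1
ee_pos: [530.0, 23.0, 75.5]
orientation: [-0.692, 0.146, -0.138, 0.693]
force: [-0.9, -0.5, 0.2]
gripper_width: 85.0
```

```bash
python3 - <<'E' 2>/dev/null
from plan import *
plan(433.5,184.5,40,-23.3)
E
```

```text
shift [-152.    37.   110.4] turn 0.1 curyaw -23.2 tcp [530.   23.   75.5] down [-0.011  0.003 -1.   ]
```

Request:
send_rows(motion=[[[-40,5,30,0],[-80,15,60,0],[-120,25,88,0],[-152,35,111,0],[-152,35,111,0]]])

```text
time: 11.6
ee_pos: [435.4, 183.3, 40.7]
orientation: [0.694, -0.144, 0.138, -0.692]
force: [-0.5, 0.1, -0.3]
gripper_width: 84.9
```

Request:
send_rows(motion=[[[0,0,0,0],[0,0,0,0]]])

```text
time: 11.8
ee_pos: [442.8, 180.1, 42.6]
orientation: [-0.692, 0.143, -0.144, 0.692]
force: [0.3, 0.1, 1.2]
gripper_width: 84.7
```

```bash
python3 - <<'E' 2>/dev/null
from plan import *
im,d,W=grab('wrist')
cv2.imwrite('pics/w8.png',im[:,:,::-1])
t=topface(W,(434,185),40,45);print(t)
plan(*t['rect'][0],-33,t['rect'][2]-90)
E
```

```text
{'n': 6350, 'med': np.float64(38.3), 'mean': array([433.7, 184.9], dtype=float32), 'circ': ((432.7607421875, 183.24754333496094), 30.98914337158203), 'rect': ((432.8049011230469, 183.43328857421875), (46.049503326416016, 46.07614517211914), 66.78487396240234)}
shift [-10.9  75.8  -0.9] turn -0.2 curyaw -23.4 tcp [443.1 179.9  42.8] down [ 0.001  0.    -1.   ]
```

View pics/w8.png

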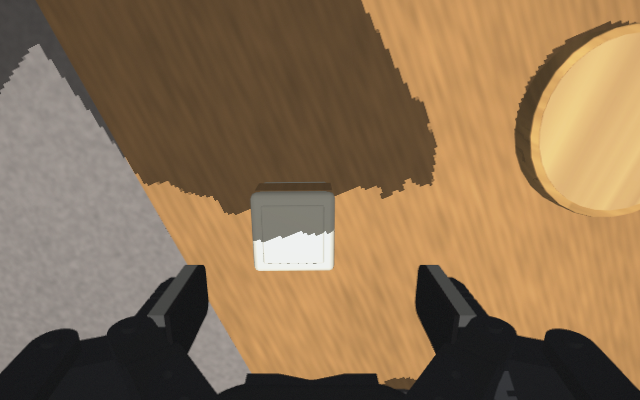

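The small tub at (293,232) is about 11 mm left of the jaw centre. I'm correcting that and descending.

Request:
send_rows(motion=[[[-8,10,-1,0],[-11,25,-1,0],[-11,50,-1,0],[-11,75,-1,0],[-11,75,-1,0]]])

```text
time: 12.35
ee_pos: [430.7, 182.7, -34.1]
orientation: [0.693, -0.145, 0.143, -0.692]
force: [-1.0, 0.6, 0.6]
gripper_width: 84.9
```

Request:
send_rows(motion=[[[0,0,0,0],[0,0,0,0],[0,0,0,0],[0,0,0,0],[0,0,0,0]]], fingers=36)

```text
time: 12.85
ee_pos: [432.2, 184.2, -30.8]
orientation: [-0.692, 0.142, -0.144, 0.693]
force: [1.6, -2.3, 7.4]
gripper_width: 46.0
```

Request:
send_rows(motion=[[[0,-20,0,0],[0,-60,0,0],[0,-110,0,0],[0,-130,0,0],[0,-130,0,0]]])

```text
time: 13.35
ee_pos: [433.2, 184.9, 101.2]
orientation: [-0.691, 0.14, -0.146, 0.694]
force: [-0.1, -0.6, -1.7]
gripper_width: 45.6
```

```bash
python3 - <<'E' 2>/dev/null
from plan import *
im,d,W=grab('wrist')
cv2.imwrite('pics/w9.png',im[:,:,::-1])
T=toolT(); P=(W-T[:3,3])@T[:3,:3]
m=(d>0)&(abs(P[...,0])<18)&(abs(P[...,2])<20)&(P[...,1]>-100)&(P[...,1]<60)
print(m.sum(),np.median(P[m],0),P[m].min(0),P[m].max(0))
plan(646.2,-160.2,97,-7)
E
```

```text
9913 [ 5.47829877e-02 -7.12037476e+01  2.13497840e+00] [-17.99179021 -73.43878758 -19.99316717] [ 17.99822442 -68.5716776   19.99883035]
shift [ 333.4    3.1 -231.7] turn -16.3 curyaw -23.3 tcp [431.8 184.6  99.5] down [ 0.004  0.001 -1.   ]
```

View pics/w9.png

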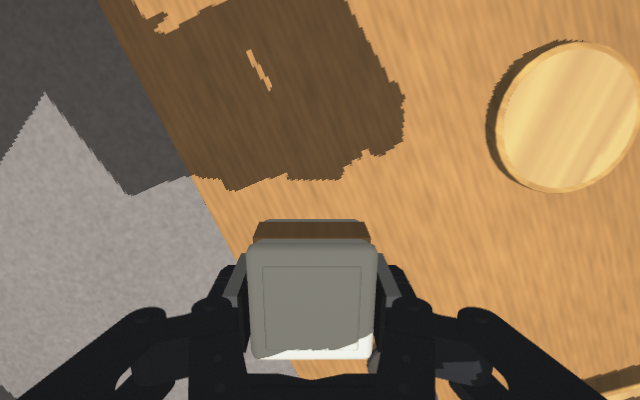

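Request:
send_rows(motion=[[[30,0,-20,0],[70,0,-48,0],[110,0,-76,0],[150,0,-104,0],[165,0,-115,0]]])

```text
time: 13.9
ee_pos: [539.2, 9.4, 96.3]
orientation: [0.692, -0.144, 0.145, -0.692]
force: [0.0, 0.4, -0.9]
gripper_width: 45.5
```

Request:
send_rows(motion=[[[35,0,-25,-4],[75,0,-52,-8],[115,0,-80,-12],[150,0,-104,-16.3],[160,0,-110,-16.3]]])

```text
time: 14.4
ee_pos: [641.8, -155.1, 95.9]
orientation: [0.706, -0.044, 0.044, -0.705]
force: [0.8, -0.1, -0.7]
gripper_width: 45.2
```

Request:
send_rows(motion=[[[0,0,0,0],[0,0,0,0]]])

```text
time: 14.6
ee_pos: [637.9, -149.1, 96.1]
orientation: [-0.705, 0.045, -0.042, 0.707]
force: [-0.8, 0.9, -0.9]
gripper_width: 45.4
```

```bash
python3 - <<'E' 2>/dev/null
from plan import *
plan(646.4,-160.2,35,-7)
im,d,W=grab('wrist')
plan(646.4,-160.2,35,-7)
cv2.imwrite('pics/w10.png',im[:,:,::-1])
E
```

```text
shift [ 10.1  61.  -10.1] turn -0.0 curyaw -7.0 tcp [ 637.9 -149.1   96.1] down [-0.005  0.003 -1.   ]
shift [ 10.1  61.4 -10.5] turn 0.0 curyaw -7.0 tcp [ 638.  -148.7   96.5] down [-0.004  0.002 -1.   ]
```

View pics/w10.png

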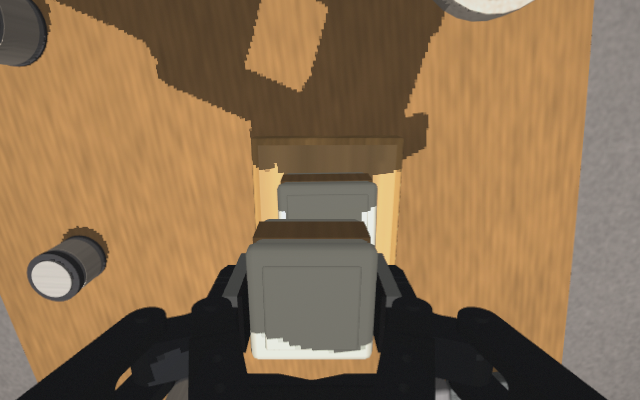

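The held tub is square with the one below, whose lid shows at (327,195). Moving over it.

Request:
send_rows(motion=[[[5,5,-5,0],[10,15,-10.5,0],[10,30,-10.5,0],[10,48,-10.5,0],[10,48,-10.5,0]]])

```text
time: 15.15
ee_pos: [645.8, -161.4, 46.0]
orientation: [-0.705, 0.046, -0.041, 0.707]
force: [0.3, 0.9, -1.4]
gripper_width: 45.2
```

Request:
send_rows(motion=[[[0,0,0,0],[0,0,0,0]]])

```text
time: 15.35
ee_pos: [649.3, -162.9, 50.3]
orientation: [0.706, -0.043, 0.044, -0.706]
force: [0.5, -0.6, -0.9]
gripper_width: 45.5
```

```bash
python3 - <<'E' 2>/dev/null
from plan import *
plan(646.4,-160.2,35,-7)
E
```

```text
shift [-3.2 15.3  2.3] turn -0.0 curyaw -7.0 tcp [ 649.3 -162.9   50.3] down [ 0.001 -0.    -1.   ]
```

Request:
send_rows(motion=[[[-3,5,2.3,0],[-3,10,2.3,0],[-3,15,2.3,0],[-3,15,2.3,0],[-3,15,2.3,0]]])

```text
time: 15.85
ee_pos: [646.2, -160.1, 35.2]
orientation: [0.706, -0.043, 0.043, -0.706]
force: [-1.4, -0.3, 1.9]
gripper_width: 45.3
```

```bash
python3 - <<'E' 2>/dev/null
from plan import *
plan(646.4,-160.2,35,-7)
im,d,W=grab('scene');cv2.imwrite('pics/s11.png',im[100:260,180:400,::-1].repeat(3,0).repeat(3,1))
plan(646.4,-160.2,35,-7)
E
```

```text
shift [ 0.2  0.2 -0.1] turn -0.0 curyaw -7.0 tcp [ 646.2 -160.1   35.2] down [ 0. -0. -1.]
shift [ 0.2  0.2 -0.1] turn -0.0 curyaw -7.0 tcp [ 646.2 -160.1   35.2] down [ 0. -0. -1.]
```

View pics/s11.png

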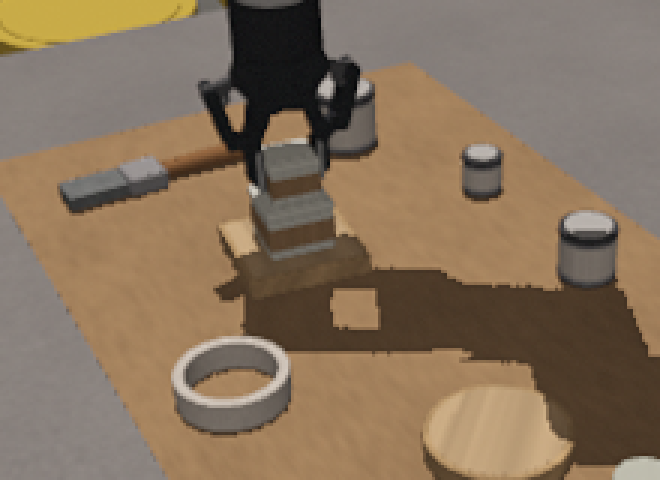

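Request:
send_rows(motion=[[[0,0,0,0],[0,0,0,0],[0,0,0,0],[0,0,0,0],[0,0,0,0]]], fingers=85)

```text
time: 16.4
ee_pos: [646.2, -160.1, 34.8]
orientation: [-0.706, 0.043, -0.043, 0.706]
force: [0.3, 1.1, -0.5]
gripper_width: 84.7
```

Request:
send_rows(motion=[[[0,-20,0,0],[0,-50,0,0],[0,-90,0,0],[0,-90,0,0],[0,-90,0,0]]])

```text
time: 16.9
ee_pos: [646.8, -160.4, 126.2]
orientation: [0.706, -0.043, 0.044, -0.705]
force: [0.3, -0.0, 0.4]
gripper_width: 85.2
```

Request:
send_rows(motion=[[[0,0,0,0],[0,0,0,0]]])

```text
time: 17.1
ee_pos: [644.9, -159.6, 123.1]
orientation: [-0.705, 0.045, -0.042, 0.706]
force: [-0.3, 0.4, -0.6]
gripper_width: 85.1
```

```bash
python3 - <<'E' 2>/dev/null
from plan import *
im,d,W=grab('wrist')
print(topface(W,(647,-159),106,40))
print(topface(W,(647,-159),66,50))
plan(505.5,-341,40,None)
s=env.get_state();print(np.round(s['joint_positions'],2))
E
```

```text
{'n': 5595, 'med': np.float64(104.3), 'mean': array([ 646. , -158.6], dtype=float32), 'circ': ((645.8214111328125, -160.39056396484375), 31.12839698791504), 'rect': ((645.8492431640625, -159.98428344726562), (45.68335723876953, 46.110408782958984), 82.9545669555664)}
{'n': 2197, 'med': np.float64(63.6), 'mean': array([ 648.5, -144.2], dtype=float32), 'circ': ((646.203125, -160.79437255859375), 42.067298889160156), 'rect': ((646.079345703125, -160.14642333984375), (61.08974075317383, 62.08626174926758), 83.92720794677734)}
shift [-116.    83.4 -197.1] turn 0 curyaw -7.0 tcp [ 645.1 -159.7  123.2] down [-0.003  0.001 -1.   ]
[-0.41  0.66  1.39 -0.    1.1  -0.29]
```

The tub stack checks out: small over large within 0.5 mm and both level with the stand. On to the large tin.

Request:
send_rows(motion=[[[-20,0,-34,0],[-45,0,-77,0],[-70,0,-119,0],[-95,0,-161,0],[-116,0,-197,0]]])

```text
time: 17.65
ee_pos: [504.8, -342.7, 123.9]
orientation: [-0.705, 0.044, -0.043, 0.706]
force: [0.9, -0.3, -0.4]
gripper_width: 85.2
```

Request:
send_rows(motion=[[[0,20,0,0],[0,50,0,0],[0,70,0,0],[0,70,0,0],[0,70,0,0]]])

```text
time: 18.15
ee_pos: [506.6, -341.1, 54.2]
orientation: [-0.705, 0.044, -0.043, 0.706]
force: [0.9, -0.8, -0.3]
gripper_width: 84.8
```

Request:
send_rows(motion=[[[0,0,0,0],[0,0,0,0]]])

```text
time: 18.35
ee_pos: [507.8, -342.0, 56.2]
orientation: [0.706, -0.043, 0.044, -0.705]
force: [0.2, -0.8, 0.1]
gripper_width: 84.8
```

```bash
python3 - <<'E' 2>/dev/null
from plan import *
im,d,W=grab('wrist')
cv2.imwrite('pics/w12.png',im[:,:,::-1])
t=topface(W,(505,-341),62,50);print(t)
plan(*t['circ'][0],-28)
E
```

```text
{'n': 10616, 'med': np.float64(60.5), 'mean': array([ 505.4, -341.4], dtype=float32), 'circ': ((505.11077880859375, -343.466552734375), 32.31891632080078), 'rect': ((504.97320556640625, -343.2954406738281), (64.11516571044922, 63.51844024658203), 86.75392150878906)}
shift [-2.5 84.1 -1.8] turn 0 curyaw -7.0 tcp [ 507.7 -341.9   56.1] down [ 0.002 -0.002 -1.   ]
```

View pics/w12.png

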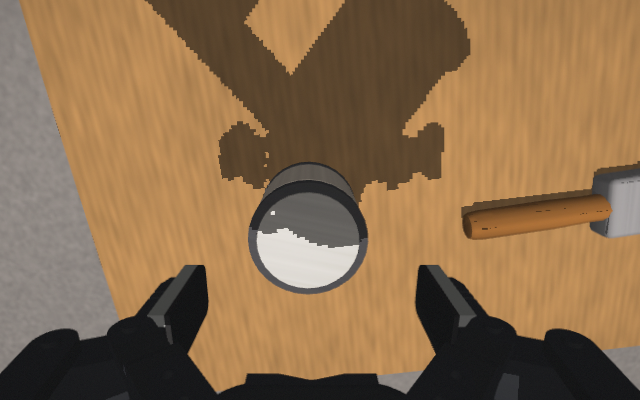

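The large tin is centred at (308,240), with the brush handle end at (470,225) well outside the jaws. Descending.

Request:
send_rows(motion=[[[-2.5,20,-1.5,0],[-2.5,45,-1.5,0],[-2.5,70,-1.5,0],[-2.5,81,-1.5,0],[-2.5,81,-1.5,0]]])

```text
time: 18.9
ee_pos: [503.6, -341.9, -27.1]
orientation: [-0.705, 0.044, -0.043, 0.706]
force: [1.0, -0.7, 0.6]
gripper_width: 85.3
```

Request:
send_rows(motion=[[[0,0,0,0],[0,0,0,0],[0,0,0,0],[0,0,0,0],[0,0,0,0]]], fingers=52)

```text
time: 19.4
ee_pos: [505.3, -343.5, -24.5]
orientation: [0.706, -0.043, 0.044, -0.705]
force: [-0.0, 0.0, 6.4]
gripper_width: 63.3
```

```bash
python3 -c "
from plan import *
plan(630,162,60)"
```

```text
shift [ 62.1 -85.3 516.8] turn 0 curyaw -7.0 tcp [ 505.3 -343.5  -24.5] down [ 0.002 -0.002 -1.   ]
```

Request:
send_rows(motion=[[[0,-20,0,0],[0,-55,0,0],[0,-95,0,0],[0,-130,0,0],[0,-130,0,0]]])

```text
time: 19.9
ee_pos: [506.9, -345.1, 108.9]
orientation: [0.708, -0.041, 0.046, -0.703]
force: [0.6, 0.2, -2.7]
gripper_width: 63.1
```

```bash
python3 - <<'E' 2>/dev/null
from plan import *
im,d,W=grab('wrist')
cv2.imwrite('pics/w13.png',im[:,:,::-1])
T=toolT(); P=(W-T[:3,3])@T[:3,:3]
m=(d>0)&(abs(P[...,0])<28)&(abs(P[...,2])<35)&(P[...,1]>-100)&(P[...,1]<-70)
print(m.sum(),np.median(P[m],0)); Q=P[m]
A=np.c_[Q[:,0],Q[:,2],np.ones(len(Q))]; print('plane',np.linalg.lstsq(A,Q[:,1],rcond=None)[0])
E
```

```text
23909 [  0.5183133  -87.7136903    9.98880418]
plane [-5.34489026e-03  1.14767049e-01 -8.76990343e+01]
```

View pics/w13.png

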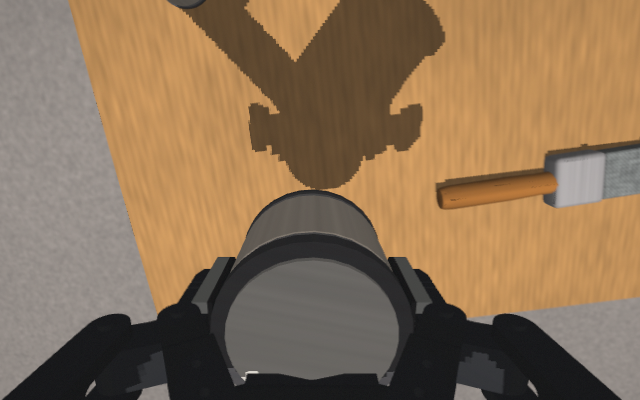

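```bash
python3 - <<'E' 2>/dev/null
from plan import *
T=toolT()
im,d,W=grab('wrist')
P=(W-T[:3,3])@T[:3,:3]
m=(d>0)&(abs(P[...,0])<22)&(P[...,2]<18)&(P[...,2]>-20)&(P[...,1]>-95)&(P[...,1]<-75)
Q=P[m]
A=np.c_[Q[:,0],Q[:,2],np.ones(len(Q))]; c=np.linalg.lstsq(A,Q[:,1],rcond=None)[0]; print('plane',c,len(Q),(Q[:,1]-A@c).std())
plan(630,162,105)
E
```

```text
plane [ 2.59612559e-03 -2.66850223e-03 -8.52694699e+01] 12462 0.5437044582476019
shift [ 63.3  -1.  516. ] turn 0 curyaw -7.0 tcp [ 503.9 -342.3  104.1] down [ 0. -0. -1.]
```

The tin is held level, with a fitted lid slope under 0.003. Carrying it to the round stand.

Request:
send_rows(motion=[[[-5,0,30,0],[-10,0,70,0],[-10,0,110,0],[-10,0,150,0],[-10,0,190,0]]])

```text
time: 20.5
ee_pos: [515.4, -150.3, 101.4]
orientation: [-0.705, 0.046, -0.042, 0.707]
force: [0.4, -0.2, -3.3]
gripper_width: 63.2
```

Request:
send_rows(motion=[[[5,0,40,0],[15,0,80,0],[25,0,120,0],[38,0,155,0],[48,0,180,0]]])

```text
time: 21.0
ee_pos: [585.6, 22.8, 101.1]
orientation: [-0.705, 0.045, -0.041, 0.706]
force: [0.0, -0.5, -2.8]
gripper_width: 63.0
```

Request:
send_rows(motion=[[[8,0,35,0],[15,0,65,0],[20,0,90,0],[23,0,110,0],[23,0,118,0]]])

```text
time: 21.5
ee_pos: [622.8, 136.1, 100.9]
orientation: [0.706, -0.045, 0.041, -0.706]
force: [-0.8, -0.1, -2.7]
gripper_width: 63.5
```

```bash
python3 - <<'E' 2>/dev/null
from plan import *
plan(629.3,161.5,-6)
im,d,W=grab('wrist')
cv2.imwrite('pics/w14.png',im[:,:,::-1])
plan(629.3,161.5,-6)
E
```

```text
shift [  3.9 106.9  26. ] turn 0 curyaw -6.9 tcp [622.8 136.1 100.9] down [-0.005  0.    -1.   ]
shift [  4.  107.2  25.6] turn 0 curyaw -6.9 tcp [622.7 136.5 101.2] down [-0.005  0.001 -1.   ]
```

View pics/w14.png

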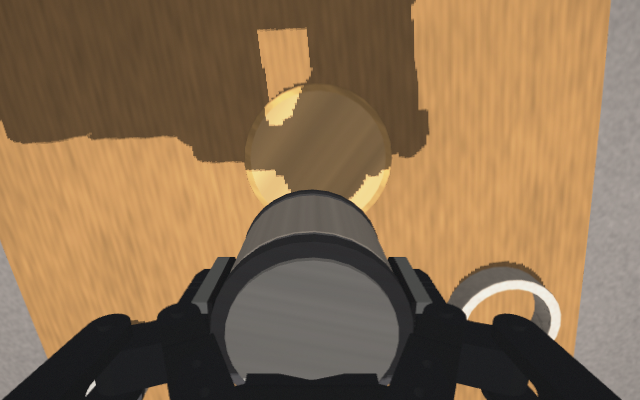

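Request:
send_rows(motion=[[[2,10,12,0],[4,30,22,0],[4,55,25,0],[4,80,25,0],[4,92,25,0]]])

```text
time: 22.05
ee_pos: [628.9, 157.8, 8.3]
orientation: [0.706, -0.046, 0.042, -0.705]
force: [-0.6, -0.4, -3.0]
gripper_width: 63.2
```

Request:
send_rows(motion=[[[0,0,0,0],[0,0,0,0]]])

```text
time: 22.25
ee_pos: [632.0, 158.1, 11.9]
orientation: [0.706, -0.044, 0.044, -0.706]
force: [0.5, -0.2, -3.0]
gripper_width: 63.2
```

```bash
python3 - <<'E' 2>/dev/null
from plan import *
plan(629.3,161.5,-6)
im,d,W=grab('top')
im,d,W=grab('wrist')
cv2.imwrite('pics/w15.png',im[:,:,::-1])
plan(629.3,161.5,-6)
m=(abs(W[...,2]-17)<4)&(np.hypot(W[...,0]-630,W[...,1]-162)<70)
Q=W[m]; print(len(Q)); 
c=cv2.minEnclosingCircle(Q[:,:2].astype(np.float32));print(c)
from scipy.optimize import least_squares
h=cv2.convexHull(Q[:,:2].astype(np.float32))[:,0]
# far arc only
h=h[np.hypot(h[:,0]-c[0][0],h[:,1]-c[0][1])>45]
r=least_squares(lambda p:np.hypot(h[:,0]-p[0],h[:,1]-p[1])-55,c[0],loss='soft_l1');print(r.x,len(h),h[:,1].min())
E
```

```text
shift [-3.  17.9  3. ] turn 0 curyaw -7.1 tcp [632.  158.1  11.9] down [ 0. -0. -1.]
shift [-4.1 19.2  2.6] turn 0 curyaw -7.1 tcp [632.9 158.4  13.2] down [ 0.003  0.    -1.   ]
14815
((629.5918579101562, 160.68649291992188), 55.04155349731445)
[629.56114791 160.58598885] 54 141.82944
```

View pics/w15.png

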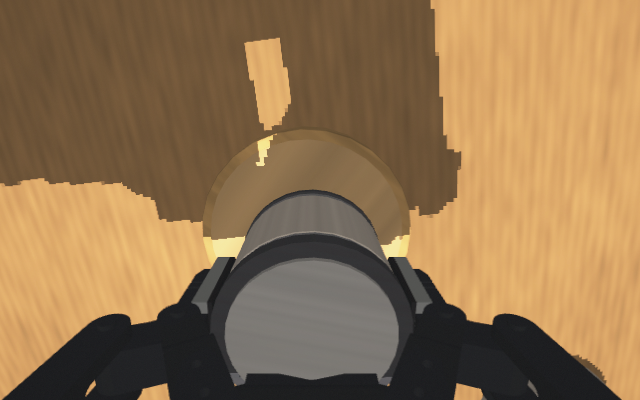

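Request:
send_rows(motion=[[[-3,5,2.3,0],[-3.3,10,2.3,0],[-3.3,15,2.3,0],[-3.3,18,2.3,0],[-3.3,18,2.3,0]]])

```text
time: 22.85
ee_pos: [628.6, 161.3, -6.3]
orientation: [0.706, -0.043, 0.043, -0.706]
force: [-0.1, 0.3, -2.9]
gripper_width: 63.0
```

```bash
python3 -c "
from plan import *
plan(629.5,161,-6.5);cams.read_camera('scene');plan(629.5,161,-6.5)"
```

```text
shift [ 1.   0.2 -0.2] turn 0 curyaw -7.0 tcp [628.6 161.3  -6.3] down [-0. -0. -1.]
shift [ 0.9  0.2 -0.2] turn 0 curyaw -7.0 tcp [628.7 161.3  -6.3] down [-0. -0. -1.]
```

Request:
send_rows(motion=[[[0.5,0.7,0,0],[0.5,0.7,0,0],[0.5,0.7,0,0]]])

```text
time: 23.2
ee_pos: [628.9, 161.3, -6.5]
orientation: [-0.706, 0.044, -0.043, 0.706]
force: [-2.5, 0.5, 2.2]
gripper_width: 63.4
```

Request:
send_rows(motion=[[[0,0,0,0],[0,0,0,0],[0,0,0,0],[0,0,0,0],[0,0,0,0]]], fingers=85)

```text
time: 23.7
ee_pos: [629.4, 161.2, -6.8]
orientation: [-0.706, 0.043, -0.044, 0.706]
force: [-0.3, 0.3, -0.1]
gripper_width: 85.0
```

Request:
send_rows(motion=[[[0,-25,0,0],[0,-60,0,0],[0,-90,0,0],[0,-90,0,0],[0,-90,0,0]]])

```text
time: 24.2
ee_pos: [629.5, 161.3, 83.9]
orientation: [-0.706, 0.043, -0.044, 0.706]
force: [0.1, -0.4, -0.8]
gripper_width: 85.4
```

Request:
send_rows(motion=[[[0,0,0,0],[0,0,0,0]]])

```text
time: 24.4
ee_pos: [627.8, 161.1, 81.5]
orientation: [0.706, -0.045, 0.042, -0.706]
force: [-0.4, 0.4, -0.5]
gripper_width: 85.1
```

```bash
python3 - <<'E' 2>/dev/null
from plan import *
im,d,W=grab('wrist')
print(topface(W,(630,162),80,50))
print(topface(W,(630,162),18,70))
plan(439,-1.2,60)
E
```

```text
{'n': 10009, 'med': np.float64(78.5), 'mean': array([628.7, 163.2], dtype=float32), 'circ': ((628.2898559570312, 161.23985290527344), 32.29714584350586), 'rect': ((628.46142578125, 161.27658081054688), (63.60069274902344, 64.13290405273438), 0.4026690125465393)}
{'n': 7859, 'med': np.float64(16.9), 'mean': array([633.7, 183.2], dtype=float32), 'circ': ((629.7218017578125, 160.87451171875), 54.91736602783203), 'rect': ((631.384765625, 169.71856689453125), (91.18582153320312, 108.89122772216797), 80.19790649414062)}
shift [-167.6   22.2 -184.2] turn 0 curyaw -7.0 tcp [628.  161.1  81.6] down [-0.003 -0.    -1.   ]
```

The large tin is 1.4 mm off centre. Now the medium tin.

Request:
send_rows(motion=[[[-25,0,-27,0],[-60,0,-66,0],[-95,5,-104,0],[-130,10,-143,0],[-150,15,-165,0]]])

```text
time: 24.95
ee_pos: [456.7, 15.0, 67.6]
orientation: [-0.706, 0.045, -0.042, 0.706]
force: [0.1, -0.8, -0.3]
gripper_width: 84.7
```

Request:
send_rows(motion=[[[-10,5,-12,0],[-18,10,-19,0],[-18,15,-19,0],[-18,15,-19,0],[-18,15,-19,0]]])

```text
time: 25.45
ee_pos: [441.0, -0.4, 53.0]
orientation: [0.706, -0.043, 0.043, -0.706]
force: [-0.5, -0.4, -0.1]
gripper_width: 84.8
```

Request:
send_rows(motion=[[[0,0,0,0],[0,0,0,0]]])

```text
time: 25.65
ee_pos: [440.6, -0.4, 53.3]
orientation: [0.706, -0.043, 0.043, -0.706]
force: [-0.0, -0.3, -0.4]
gripper_width: 84.8
```

```bash
python3 - <<'E' 2>/dev/null
from plan import *
im,d,W=grab('wrist')
cv2.imwrite('pics/w16.png',im[:,:,::-1])
t=topface(W,(439,-1),50,40);print(t)
plan(*t['circ'][0],-31)
E
```

```text
{'n': 6426, 'med': np.float64(48.4), 'mean': array([438.6,  -1.7], dtype=float32), 'circ': ((438.2314453125, -3.302339792251587), 26.327171325683594), 'rect': ((438.4949645996094, -3.161306381225586), (52.09314727783203, 51.52046203613281), 80.05955505371094)}
shift [-1.9 84.3 -3. ] turn 0 curyaw -7.0 tcp [440.4  -0.5  53.3] down [ 0.001 -0.    -1.   ]
```

View pics/w16.png

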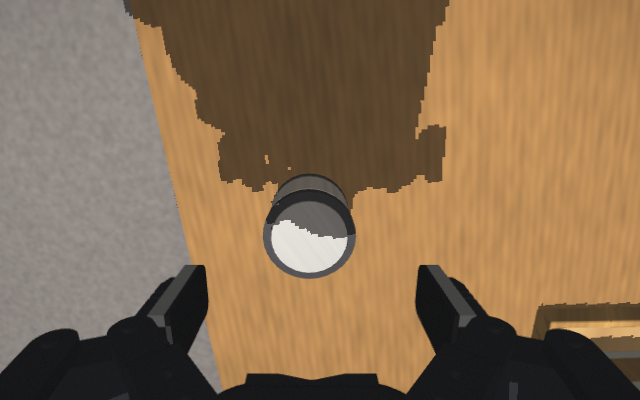

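Request:
send_rows(motion=[[[-2,20,-2.5,0],[-2,45,-2.5,0],[-2,70,-2.5,0],[-2,83,-2.5,0],[-2,83,-2.5,0]]])

```text
time: 26.2
ee_pos: [436.8, -2.7, -31.1]
orientation: [-0.706, 0.044, -0.042, 0.706]
force: [0.4, -0.2, -0.2]
gripper_width: 85.2
```

Request:
send_rows(motion=[[[0,0,0,0],[0,0,0,0],[0,0,0,0],[0,0,0,0],[0,0,0,0]]], fingers=42)

```text
time: 26.7
ee_pos: [438.3, -3.1, -28.8]
orientation: [0.706, -0.043, 0.044, -0.706]
force: [-0.0, 1.0, 7.4]
gripper_width: 51.3
```

Request:
send_rows(motion=[[[0,-20,0,0],[0,-55,0,0],[0,-100,0,0],[0,-145,0,0],[0,-160,0,0]]])

```text
time: 27.2
ee_pos: [439.5, -3.5, 134.2]
orientation: [0.706, -0.041, 0.046, -0.705]
force: [0.7, 1.1, -3.0]
gripper_width: 51.3
```

Request:
send_rows(motion=[[[0,0,0,0],[0,0,0,0]]])

```text
time: 27.4
ee_pos: [436.9, -2.9, 130.0]
orientation: [-0.706, 0.044, -0.043, 0.706]
force: [-0.4, -0.7, -2.0]
gripper_width: 51.0
```

```bash
cat > held.py <<'E'
from plan import *
def held(top,r,f):
    T=toolT(); im,d,W=grab('wrist'); cv2.imwrite(f,im[:,:,::-1])
    P=(W-T[:3,3])@T[:3,:3]
    m=(d>0)&(abs(P[...,0])<r*.7)&(abs(P[...,2])<r*.6)&(abs(P[...,1]+top)<9)
    Q=P[m];A=np.c_[Q[:,0],Q[:,2],np.ones(len(Q))]; c=np.linalg.lstsq(A,Q[:,1],rcond=None)[0]
    print('lid slope/y',c,len(Q))
E
python3 - <<'E' 2>/dev/null
from held import *
held(80,26,'pics/w17.png')
plan(628.5,161.2,130)
E
```

```text
lid slope/y [ 2.86896564e-03  3.95541602e-03 -7.74821041e+01] 8833
shift [170.6  -1.  186.3] turn 0 curyaw -7.0 tcp [436.3  -2.7 129.3] down [-0.002  0.001 -1.   ]
```

View pics/w17.png

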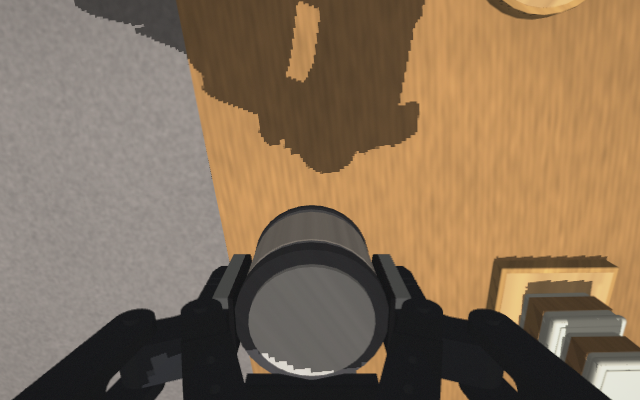

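The medium tin is held level, lid centred at (312,320). Carrying it over.

Request:
send_rows(motion=[[[20,0,22,0],[50,0,55,0],[85,0,93,0],[120,0,131,0],[140,0,153,0]]])

```text
time: 27.95
ee_pos: [596.6, 133.8, 127.4]
orientation: [-0.706, 0.044, -0.042, 0.706]
force: [-0.0, -0.3, -1.5]
gripper_width: 50.8
```

Request:
send_rows(motion=[[[15,0,16,0],[24,0,26,0],[30,10,33,0],[30,30,33,0],[30,45,33,0]]])

```text
time: 28.45
ee_pos: [626.9, 160.5, 81.5]
orientation: [0.706, -0.045, 0.041, -0.705]
force: [0.0, -0.4, -3.0]
gripper_width: 51.1
```

Request:
send_rows(motion=[[[0,0,0,0],[0,0,0,0],[0,0,0,0]]])

```text
time: 28.75
ee_pos: [629.5, 160.5, 85.7]
orientation: [-0.706, 0.043, -0.044, 0.706]
force: [-0.5, 0.1, -0.7]
gripper_width: 51.2
```

```bash
python3 - <<'E' 2>/dev/null
from held import *
plan(628.4,161.2,52)
held(80,26,'pics/w18.png')
plan(628.4,161.2,52)
E
```

```text
shift [-1.2 33.7  0.6] turn 0 curyaw -7.1 tcp [629.5 160.5  85.7] down [ 0.001  0.    -1.   ]
lid slope/y [ 3.43269574e-03  5.07778733e-03 -7.74195528e+01] 8845
shift [-1.4 34.1  0.5] turn 0 curyaw -7.1 tcp [629.7 160.5  86.1] down [ 0.002  0.    -1.   ]
```

View pics/w18.png

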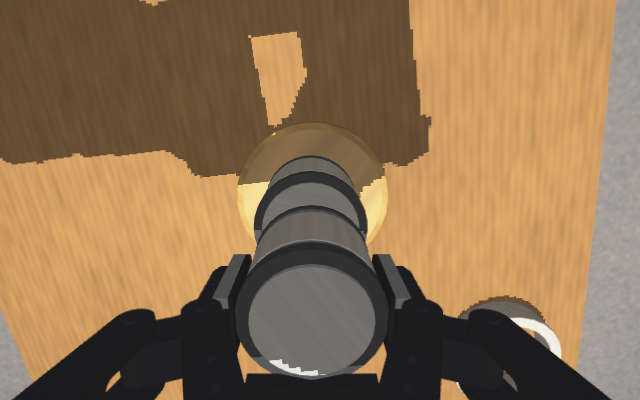

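Aligned over the large tin, which shows at (310,215) behind the held one. Lowering.

Request:
send_rows(motion=[[[-1.3,8,0.5,0],[-1.3,18,0.5,0],[-1.3,27,0.5,0],[-1.3,33,0.5,0],[-1.3,33,0.5,0]]])

```text
time: 29.3
ee_pos: [627.4, 161.4, 51.5]
orientation: [0.706, -0.044, 0.043, -0.706]
force: [0.3, 0.5, -2.0]
gripper_width: 51.8
```

Request:
send_rows(motion=[[[0,1,0,0],[0,1,0,0]]])

```text
time: 29.5
ee_pos: [627.8, 161.4, 51.2]
orientation: [0.706, -0.043, 0.043, -0.706]
force: [-1.1, 0.9, 0.3]
gripper_width: 51.1
```

```bash
python3 - <<'E' 2>/dev/null
from held import *
plan(628.4,161.2,51)
E
```

```text
shift [ 0.6  0.2 -0.1] turn 0 curyaw -7.0 tcp [627.8 161.4  51.2] down [-0. -0. -1.]
```

Request:
send_rows(motion=[[[0,0,0,0],[0,0,0,0],[0,0,0,0],[0,0,0,0],[0,0,0,0]]], fingers=85)

```text
time: 30.0
ee_pos: [627.9, 161.4, 51.2]
orientation: [-0.706, 0.043, -0.044, 0.706]
force: [0.8, -0.1, -0.5]
gripper_width: 85.0
```

Request:
send_rows(motion=[[[0,-20,0,0],[0,-50,0,0],[0,-80,0,0],[0,-80,0,0],[0,-80,0,0]]])

```text
time: 30.5
ee_pos: [628.2, 161.4, 132.1]
orientation: [-0.706, 0.043, -0.044, 0.706]
force: [-0.4, 0.4, -0.4]
gripper_width: 84.9
```

Request:
send_rows(motion=[[[0,0,0,0],[0,0,0,0]]])

```text
time: 30.7
ee_pos: [626.7, 161.2, 129.7]
orientation: [0.706, -0.045, 0.042, -0.706]
force: [-0.0, 0.7, 0.5]
gripper_width: 85.1
```

```bash
python3 - <<'E' 2>/dev/null
from plan import *
im,d,W=grab('wrist')
print(topface(W,(628,161),130,40))
print(topface(W,(628,161),80,40))
plan(437.3,-181,100)
E
```

```text
{'n': 6750, 'med': np.float64(128.4), 'mean': array([627.7, 162.8], dtype=float32), 'circ': ((627.6204833984375, 161.12655639648438), 26.413373947143555), 'rect': ((627.4619140625, 161.21913146972656), (51.68326187133789, 52.11305236816406), 4.792699813842773)}
{'n': 1592, 'med': np.float64(77.1), 'mean': array([632.3, 179.5], dtype=float32), 'circ': ((628.540283203125, 161.3770751953125), 31.986921310424805), 'rect': ((630.713134765625, 173.51461791992188), (39.03816223144531, 63.87210464477539), 80.03992462158203)}
shift [-146.1   30.4 -362.9] turn 0 curyaw -7.0 tcp [626.9 161.3 129.8] down [-0.003 -0.    -1.   ]
```

The medium tin is within 1 mm of the large one. Now the small tin.

Request:
send_rows(motion=[[[-12,0,-28,0],[-29,0,-70,0],[-45,0,-112,0],[-62,5,-154,0],[-78,10,-196,0]]])

```text
time: 31.25
ee_pos: [525.1, -24.7, 120.6]
orientation: [-0.706, 0.043, -0.043, 0.706]
force: [0.9, -0.2, 0.4]
gripper_width: 85.1
```

Request:
send_rows(motion=[[[-17,10,-42,0],[-34,25,-84,0],[-51,40,-125,0],[-66,55,-158,0],[-68,65,-167,0]]])

```text
time: 31.75
ee_pos: [436.2, -183.1, 54.9]
orientation: [-0.705, 0.046, -0.044, 0.706]
force: [0.4, 0.2, -0.4]
gripper_width: 85.1
```

Request:
send_rows(motion=[[[0,0,0,0],[0,0,0,0],[0,0,0,0]]])

```text
time: 32.05
ee_pos: [439.3, -180.0, 56.6]
orientation: [0.706, -0.043, 0.043, -0.706]
force: [0.1, 0.4, -0.4]
gripper_width: 85.1
```

```bash
python3 - <<'E' 2>/dev/null
from plan import *
im,d,W=grab('wrist')
cv2.imwrite('pics/w19.png',im[:,:,::-1])
t=topface(W,(437,-181),40,35);print(t)
plan(*t['circ'][0],-33)
E
```

```text
{'n': 3409, 'med': np.float64(38.1), 'mean': array([ 436.9, -181.9], dtype=float32), 'circ': ((436.8763122558594, -183.05587768554688), 20.29388999938965), 'rect': ((436.7149353027344, -183.13101196289062), (39.461368560791016, 40.37504577636719), 2.302358627319336)}
shift [-2.2 89.7 -3.3] turn 0 curyaw -6.9 tcp [ 439.4 -180.    56.7] down [ 0.001 -0.    -1.   ]
```

View pics/w19.png

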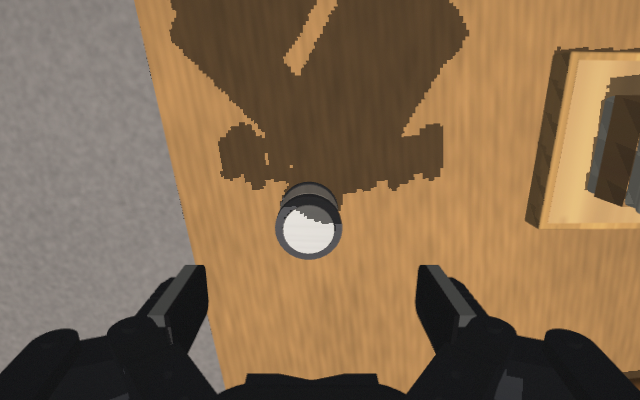

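Request:
send_rows(motion=[[[-2,20,-3,0],[-2,45,-3,0],[-2,70,-3,0],[-2,88,-3,0],[-2,88,-3,0]]])

```text
time: 32.6
ee_pos: [435.8, -182.1, -33.1]
orientation: [-0.705, 0.044, -0.042, 0.706]
force: [0.5, 0.4, 0.6]
gripper_width: 85.0
```

Request:
send_rows(motion=[[[0,0,0,0],[0,0,0,0],[0,0,0,0],[0,0,0,0],[0,0,0,0]]], fingers=30)

```text
time: 33.1
ee_pos: [436.9, -184.0, -30.6]
orientation: [0.706, -0.043, 0.044, -0.705]
force: [1.9, 1.6, 7.2]
gripper_width: 39.0
```

Request:
send_rows(motion=[[[0,-20,0,0],[0,-60,0,0],[0,-100,0,0],[0,-140,0,0],[0,-180,0,0]]])

```text
time: 33.6
ee_pos: [435.6, -183.4, 150.2]
orientation: [0.706, -0.043, 0.044, -0.706]
force: [0.6, -0.8, 0.1]
gripper_width: 39.1
```

Request:
send_rows(motion=[[[0,-25,0,0],[0,-25,0,0],[0,-25,0,0]]])

```text
time: 33.9
ee_pos: [435.8, -183.6, 173.6]
orientation: [0.706, -0.043, 0.044, -0.706]
force: [0.8, 0.1, -1.1]
gripper_width: 38.8
```

```bash
python3 - <<'E' 2>/dev/null
from held import *
held(72,20,'pics/w20.png')
plan(628,161.2,170)
E
```

```text
lid slope/y [ 6.54443031e-03  6.32169635e-03 -6.92365604e+01] 4625
shift [149.1   2.7 365.4] turn 0 curyaw -7.0 tcp [ 435.2 -183.1  172.6] down [-0.001  0.001 -1.   ]
```

View pics/w20.png

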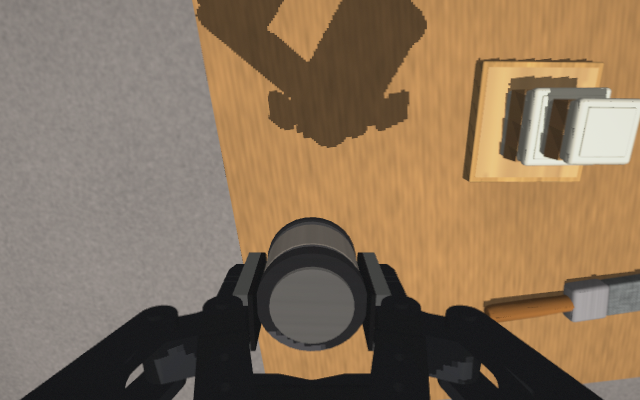

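The small tin is held level, lid at (312,300). Carrying it to the stack.

Request:
send_rows(motion=[[[12,0,28,0],[28,0,68,0],[44,0,108,0],[60,0,148,0],[76,0,186,0]]])

```text
time: 34.45
ee_pos: [533.4, -6.5, 170.9]
orientation: [-0.705, 0.045, -0.042, 0.706]
force: [0.5, -0.1, -0.9]
gripper_width: 39.3
```

Request:
send_rows(motion=[[[16,0,40,0],[32,0,79,0],[46,0,115,0],[58,0,144,0],[65,0,160,0]]])

```text
time: 34.95
ee_pos: [617.9, 144.9, 170.2]
orientation: [-0.706, 0.044, -0.041, 0.706]
force: [-1.1, -0.7, -1.0]
gripper_width: 39.1
```

Request:
send_rows(motion=[[[5,5,12,0],[8,15,19,0],[8,30,19,0],[8,40,19,0],[8,40,19,0]]])

```text
time: 35.45
ee_pos: [626.3, 159.3, 130.1]
orientation: [0.706, -0.046, 0.042, -0.705]
force: [0.0, -0.0, -1.2]
gripper_width: 38.9
```

Request:
send_rows(motion=[[[0,0,0,0],[0,0,0,0],[0,0,0,0]]])

```text
time: 35.75
ee_pos: [629.3, 160.0, 134.1]
orientation: [-0.706, 0.043, -0.044, 0.706]
force: [0.8, -0.6, -0.9]
gripper_width: 38.8
```

```bash
python3 - <<'E' 2>/dev/null
from held import *
plan(628,161.2,100)
held(72,20,'pics/w21.png')
plan(628,161.2,100)
E
```

```text
shift [-1.5 34.1  1. ] turn 0 curyaw -7.1 tcp [629.3 160.  134.1] down [ 0.002  0.    -1.   ]
lid slope/y [ 8.28375577e-03  5.42185130e-03 -6.91782566e+01] 4612
shift [-1.4 34.1  0.9] turn 0 curyaw -7.1 tcp [629.2 160.1 134.1] down [ 0.002  0.    -1.   ]
```

View pics/w21.png

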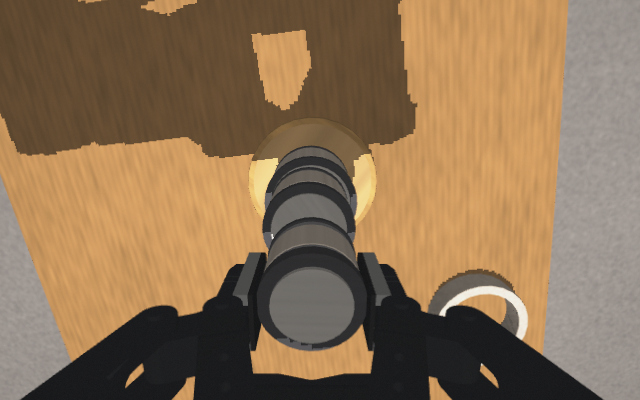

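Request:
send_rows(motion=[[[-1.5,8,1,0],[-1.5,18,1,0],[-1.5,27,1,0],[-1.5,33.5,1,0],[-1.5,33.5,1,0]]])

```text
time: 36.3
ee_pos: [626.9, 161.5, 99.4]
orientation: [0.706, -0.044, 0.043, -0.706]
force: [-1.1, 0.5, 2.2]
gripper_width: 39.3
```

Request:
send_rows(motion=[[[0,0.5,0,0],[0,0.5,0,0]]])

```text
time: 36.5
ee_pos: [627.0, 161.5, 99.3]
orientation: [0.706, -0.044, 0.043, -0.706]
force: [-2.6, 0.1, 4.6]
gripper_width: 38.9
```

```bash
python3 - <<'E' 2>/dev/null
from held import *
plan(628,161.2,100)
im,d,W=grab('scene');cv2.imwrite('pics/s22.png',im[130:310,240:440,::-1].repeat(3,0).repeat(3,1))
E
```

```text
shift [ 1.1 -0.7 -0.2] turn 0 curyaw -7.0 tcp [627.  161.5  99.3] down [-0.001 -0.    -1.   ]
```

View pics/s22.png

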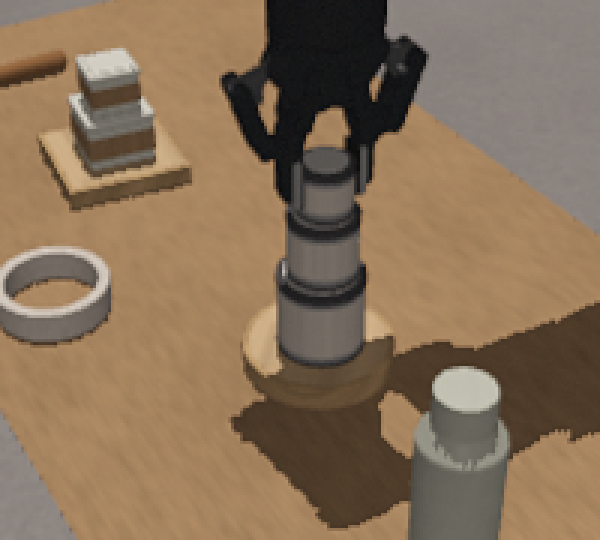

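The three tins stand one on the other, and 4.6 N of upward force shows contact. Releasing and rising.

Request:
send_rows(motion=[[[0,-0.5,0,0],[0,-0.5,0,0],[0,-0.5,0,0],[0,-0.5,0,0],[0,-0.5,0,0]]], fingers=85)

```text
time: 37.05
ee_pos: [627.4, 161.4, 99.5]
orientation: [0.706, -0.043, 0.043, -0.706]
force: [0.1, -0.3, -0.3]
gripper_width: 84.7
```

Request:
send_rows(motion=[[[0,-15,0,0],[0,-40,0,0],[0,-80,0,0],[0,-90,0,0],[0,-90,0,0]]])

```text
time: 37.55
ee_pos: [629.3, 161.7, 193.2]
orientation: [-0.705, 0.041, -0.046, 0.706]
force: [1.5, -0.2, -0.5]
gripper_width: 85.2
```

Request:
send_rows(motion=[[[0,0,0,0],[0,0,0,0],[0,0,0,0]]])

```text
time: 37.85
ee_pos: [626.3, 161.3, 188.0]
orientation: [0.706, -0.045, 0.042, -0.706]
force: [-0.5, 0.5, -0.5]
gripper_width: 85.0
```

```bash
python3 - <<'E' 2>/dev/null
from plan import *
im,d,W=grab('wrist')
cv2.imwrite('pics/w23.png',im[:,:,::-1])
for h in (170,130,80,18): print(h,topface(W,(628,161),h,30 if h>20 else 60))
im,d,W=grab('scene');cv2.imwrite('pics/s23.png',im[:,:,::-1])
im,d,W=grab('top');cv2.imwrite('pics/t23.png',im[:,:,::-1])
print('tape',topface(W,(772,5),25,60)['circ'],'spray',topface(W,(674,379),155,40)['circ'])
E
```

```text
170 {'n': 3416, 'med': np.float64(168.1), 'mean': array([627. , 163.5], dtype=float32), 'circ': ((627.114013671875, 162.32537841796875), 20.316465377807617), 'rect': ((626.7874145507812, 162.3369598388672), (40.153160095214844, 39.251426696777344), 84.46354675292969)}
130 {'n': 1162, 'med': np.float64(127.0), 'mean': array([630.2, 174.8], dtype=float32), 'circ': ((627.5892944335938, 161.39649963378906), 26.068098068237305), 'rect': ((628.996826171875, 169.5516357421875), (35.117591857910156, 51.82273483276367), 79.38517761230469)}
80 {'n': 673, 'med': np.float64(77.5), 'mean': array([631.5, 179.2], dtype=float32), 'circ': ((628.003662109375, 161.0147705078125), 29.987606048583984), 'rect': ((629.7160034179688, 173.80160522460938), (33.972957611083984, 59.50373458862305), 82.5685806274414)}
18 {'n': 4218, 'med': np.float64(16.9), 'mean': array([633.4, 180.4], dtype=float32), 'circ': ((629.7257080078125, 160.73838806152344), 54.8712158203125), 'rect': ((630.9629516601562, 168.1173095703125), (94.26277923583984, 109.21800994873047), 80.15849304199219)}
tape ((772.7596435546875, 5.223509788513184), 45.53877639770508) spray ((674.03955078125, 380.450439453125), 18.26346778869629)
```

View pics/s23.png

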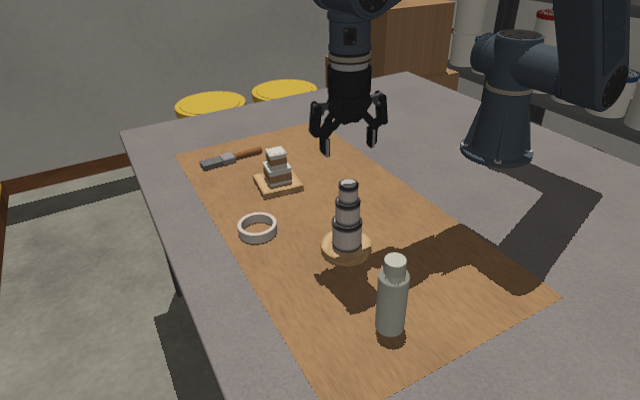

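View pics/t23.png

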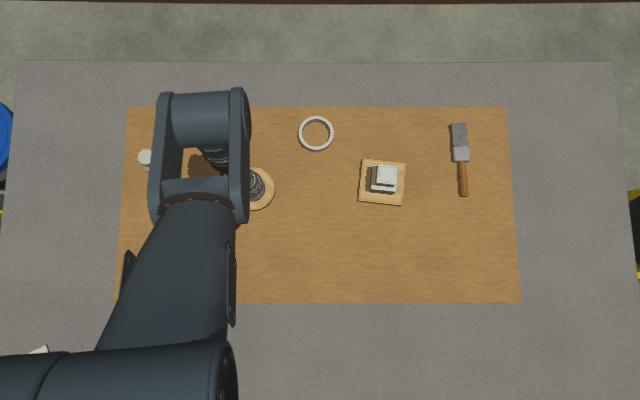

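Both stacks stand clear: tins at (347,215) and tubs at (278,168) in the scene view. The tape roll and spray can are within 2 mm of where they started, and the brush looks unmoved. Handing in.

```bash
python3 -c "
from rig import ticket,env
print(env.get_state()['force'], ticket.finish_job())"
```

```text
the job is handed in; nothing more can be done
[-0.79075634 -0.02433177  0.64909676] None
```

Both stacks are built and the job is handed in at about 38 s of the 144 s allowed. The rig reports no verdict.

The three tins stand on the round stand and the two tubs on the square stand. The gripper is open and well above everything.

**Last checks, from wrist-camera depth:**

| Item | Offset measured | Limit |
|---|---|---|
| Large tin from round stand centre | about 1.5 mm | 15 mm |
| Medium tin from large tin | about 1 mm | 10 mm |
| Small tin from medium tin | about 1 mm | 10 mm |
| Large tub from square stand centre | about 2 mm | 15 mm |
| Small tub from large tub | under 0.5 mm | 10 mm |
| Tub sides from stand sides | within 1° | 15° |

- **Heights:** the tops read 1.5–3 mm low, with the larger misses on partly hidden lids. The wrist camera reads consistently low, so I take these as matching.
- **Bystanders:** the tape roll and spray can measured within 2 mm of their start. The brush I compared only by eye in the pictures, and it looks unmoved.

**What disagreed:** the fingertips really end about 37 mm short of the stated TCP. Because of that, my first closing on the large tub met nothing, just above its lid. I measured the offset in the wrist depth image and worked with it from then on, and every later grasp held at the expected width.

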